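Stack the cap trays, fill the top one and cover it

TASK

Build the tray pile on the black pad, setting each part down square with the one below and not dropping it: the tray with the blue bar first, the tray with the green bar on top of it. Then tip all six blue caps from the cup into the green-bar tray without the fingers touching the caps, stand the empty cup upright on the table, and put the cover plate squarely on the pile. Leave the vials, the wrench and the notched disc where they are.

Things in the scene. Friction and masses are not known exactly. Their poses are not given: they have to be found in the camera images.
- dock: fixed flat black pad, 128 x 104 x 10 mm, small steel dot in each corner; the pile stands on it. Origin: centre of its underside on the table; x along the 128 mm side, z up.
- tray_blue: flat open white tray, 120 x 96 x 40 mm, floor 4 mm and walls 5 mm thick, 160 g, with a blue bar 12 mm wide down its middle along x (its grip: straight sides from the floor to 22 mm, rounded top at 28 mm) and a 37 mm wide trough on each side of it. Origin: centre of the underside; z up, x along the 120 mm side, y along the 96 mm side. Half a turn makes no difference.
- tray_green: flat open white tray, 120 x 96 x 40 mm, floor 4 mm and walls 5 mm thick, 160 g, with a green bar 12 mm wide down its middle along x (its grip: straight sides from the floor to 22 mm, rounded top at 28 mm) and a 37 mm wide trough on each side of it. Origin: centre of the underside; z up, x along the 120 mm side, y along the 96 mm side. Half a turn makes no difference.
- lid: flat white cover plate, 120 x 96 x 6 mm, 140 g, with an upright steel bar grip on top, 60 mm long along x, 12 mm wide, its top 28 mm above the underside. Origin: centre of the underside; z up, x along the 120 mm side, y along the 96 mm side. Half a turn makes no difference.
- cup: open straight aluminium cup, 64 mm outer diameter, 85 mm tall, wall 3 mm, floor 4 mm, 120 g, standing upright with six caps in it. Origin: centre of its underside; z to its mouth.
- cap1: smooth blue vial cap, solid disc 20 mm diameter, 10 mm tall, 12 g, starts inside the cup. Origin: centre of its underside.
- cap2: smooth blue vial cap, solid disc 20 mm diameter, 10 mm tall, 12 g, starts inside the cup. Origin: centre of its underside.
- cap3: smooth blue vial cap, solid disc 20 mm diameter, 10 mm tall, 12 g, starts inside the cup. Origin: centre of its underside.
- cap4: smooth blue vial cap, solid disc 20 mm diameter, 10 mm tall, 12 g, starts inside the cup. Origin: centre of its underside.
- cap5: smooth blue vial cap, solid disc 20 mm diameter, 10 mm tall, 12 g, starts inside the cup. Origin: centre of its underside.
- cap6: smooth blue vial cap, solid disc 20 mm diameter, 10 mm tall, 12 g, starts inside the cup. Origin: centre of its underside.
- vial_amber: amber glass vial, 44 mm diameter, 52 mm tall, blue cap; bystander. Origin: centre of its underside.
- vial_clear: greenish glass vial, 44 mm diameter, 52 mm tall, green cap; bystander. Origin: centre of its underside.
- wrench: steel wrench 160 mm long lying flat; bystander. Origin: on its underside.
- star_wheel: white notched disc, 116 mm diameter, 12 mm thick, steel hub on top to 22 mm; bystander. Origin: centre of its underside.
There are look-alikes about, which are no part of the job. What is shaped like the tray_blue but turquoise is not meant. What is shaped like the lid but red is not meant.

How it is judged:
On the way, in this order (a step that is already met when the one before it is completed fails the run):
1. the blue-bar tray lies square on the black pad, released (horizontal distance between tray_blue and dock below 0.008 m and angle between the x axis of tray_blue and the x axis of dock, either way round below 0.1 rad and angle between tray_blue's own z axis and vertical below 0.05 rad and z of tray_blue in the frame of dock between 0.006 and 0.014 m and contact force between the fingers and tray_blue below 0.3 N and linear speed of tray_blue below 0.03 m/s), for 0.2 s.
2. the green-bar tray lies square on the blue-bar tray, released (horizontal distance between tray_green and tray_blue below 0.008 m and angle between the x axis of tray_green and the x axis of tray_blue, either way round below 0.1 rad and angle between each of tray_green, tray_blue's own z axis and vertical below 0.05 rad and z of tray_green in the frame of tray_blue between 0.036 and 0.044 m and horizontal distance between tray_blue and dock below 0.008 m and angle between the x axis of tray_blue and the x axis of dock, either way round below 0.1 rad and z of tray_blue in the frame of dock between 0.006 and 0.014 m and contact force between the fingers and tray_green below 0.3 N and linear speed of tray_green below 0.03 m/s), for 0.2 s.
3. all six caps lie in the green-bar tray on the pile (x of cap1 in the frame of tray_green between -0.058 and 0.058 m and y of cap1 in the frame of tray_green between -0.046 and 0.046 m and z of cap1 in the frame of tray_green between 0 and 0.038 m and x of cap2 in the frame of tray_green between -0.058 and 0.058 m and y of cap2 in the frame of tray_green between -0.046 and 0.046 m and z of cap2 in the frame of tray_green between 0 and 0.038 m and x of cap3 in the frame of tray_green between -0.058 and 0.058 m and y of cap3 in the frame of tray_green between -0.046 and 0.046 m and z of cap3 in the frame of tray_green between 0 and 0.038 m and x of cap4 in the frame of tray_green between -0.058 and 0.058 m and y of cap4 in the frame of tray_green between -0.046 and 0.046 m and z of cap4 in the frame of tray_green between 0 and 0.038 m and x of cap5 in the frame of tray_green between -0.058 and 0.058 m and y of cap5 in the frame of tray_green between -0.046 and 0.046 m and z of cap5 in the frame of tray_green between 0 and 0.038 m and x of cap6 in the frame of tray_green between -0.058 and 0.058 m and y of cap6 in the frame of tray_green between -0.046 and 0.046 m and z of cap6 in the frame of tray_green between 0 and 0.038 m and horizontal distance between tray_green and tray_blue below 0.008 m and angle between the x axis of tray_green and the x axis of tray_blue, either way round below 0.1 rad and angle between each of tray_green, tray_blue's own z axis and vertical below 0.05 rad and z of tray_green in the frame of tray_blue between 0.036 and 0.044 m and horizontal distance between tray_blue and dock below 0.008 m and angle between the x axis of tray_blue and the x axis of dock, either way round below 0.1 rad and z of tray_blue in the frame of dock between 0.006 and 0.014 m), for 0.2 s.
4. the cup stands upright on the table, released (angle between cup's own z axis and vertical below 0.08 rad and height (world z) of cup between -0.006 and 0.006 m and contact force between the fingers and cup below 0.3 N and linear speed of cup below 0.03 m/s and x of cap1 in the frame of tray_green between -0.058 and 0.058 m and y of cap1 in the frame of tray_green between -0.046 and 0.046 m and z of cap1 in the frame of tray_green between 0 and 0.038 m and x of cap2 in the frame of tray_green between -0.058 and 0.058 m and y of cap2 in the frame of tray_green between -0.046 and 0.046 m and z of cap2 in the frame of tray_green between 0 and 0.038 m and x of cap3 in the frame of tray_green between -0.058 and 0.058 m and y of cap3 in the frame of tray_green between -0.046 and 0.046 m and z of cap3 in the frame of tray_green between 0 and 0.038 m and x of cap4 in the frame of tray_green between -0.058 and 0.058 m and y of cap4 in the frame of tray_green between -0.046 and 0.046 m and z of cap4 in the frame of tray_green between 0 and 0.038 m and x of cap5 in the frame of tray_green between -0.058 and 0.058 m and y of cap5 in the frame of tray_green between -0.046 and 0.046 m and z of cap5 in the frame of tray_green between 0 and 0.038 m and x of cap6 in the frame of tray_green between -0.058 and 0.058 m and y of cap6 in the frame of tray_green between -0.046 and 0.046 m and z of cap6 in the frame of tray_green between 0 and 0.038 m), for 0.2 s.
At the end, for the whole second after the job is handed in: Blue-bar tray on the pad, green-bar tray on it, cover plate on that: each flat (4 mm, 0.05 rad), centred on the one below within 8 mm, square to it within 0.10 rad (half turn is fine); six caps inside the green-bar tray; cup upright on the table (0.08 rad); all released, at rest (all of step 2 and all of step 4 and horizontal distance between lid and tray_green below 0.008 m and angle between the x axis of lid and the x axis of tray_green, either way round below 0.1 rad and angle between lid's own z axis and vertical below 0.05 rad and z of lid in the frame of tray_green between 0.036 and 0.044 m and contact force between the fingers and tray_blue below 0.3 N and linear speed of each of tray_blue, lid below 0.03 m/s and contact force between the fingers and lid below 0.3 N); the robot touches nothing.
It fails at once if a tray, the plate or the cup is dropped (moves faster than 0.6 m/s out of the fingers) ((linear speed of tray_blue above 0.6 m/s and contact force between the fingers and tray_blue below 0.05 N) or (linear speed of tray_green above 0.6 m/s and contact force between the fingers and tray_green below 0.05 N) or (linear speed of lid above 0.6 m/s and contact force between the fingers and lid below 0.05 N) or (linear speed of cup above 0.6 m/s and contact force between the fingers and cup below 0.05 N)).
It fails at once if the fingers touch the caps (contact force between the fingers and cap1 above 0.5 N or contact force between the fingers and cap2 above 0.5 N or contact force between the fingers and cap3 above 0.5 N or contact force between the fingers and cap4 above 0.5 N or contact force between the fingers and cap5 above 0.5 N or contact force between the fingers and cap6 above 0.5 N).
It fails at once if a bystander is moved by more than 30 mm (distance of any of vial_amber, vial_clear, wrench, star_wheel from where it was at the start of the episode above 0.03 m).
It also fails if it takes over 72 s, if anything falls off the work surface, if the arm or the gripper's body presses on something with over 40 N, if the wrist force passes 120 N, or if a joint passes its speed limit or range.

ROBOT

A 6-joint arm with a two-finger parallel gripper is mounted at the origin on the work surface. World frame = base frame: x ahead of the robot, y to its left, z up, the work surface at z = 0. Lengths are in m, angles in rad, forces in N, time in s.
With the tool pointing down it reaches from about 0.325 to 1 m from the base axis. Payload 5.1 kg.
Tool frame: the origin (TCP) lies at the very end of the fingers, on their centre line; the grasp point (between the pads) lies 19 mm behind it; z points along the fingers, y is the direction in which the jaws open and shut (so a half turn about z gives the same grasp; the last joint's range is limited). The gripper opens to 85 mm and grips with 20 to 120 N. Pads are 22 mm wide; open, the fingers measure 114 mm over their backs; the gripper's body (76 mm by 85 mm) begins 54 mm behind the grasp point. The pads swing forward as they close: fully open they stand 13 mm farther back than shut.
Start: joints at [-1.339, 0.124, 1.65, -0, 1.367, -0.083], TCP at [0.201, -0.618, 0.231] pointing down, gripper open.
Joint ranges: [-2.61, 2.61], [-1.02, 2.33], [0.03, 2.71], [-1.35, 4.49], [0.32, 2.68], [-2.91, 2.91]. Speed limits (rad/s): [2.57, 2.57, 3.14, 3.14, 3.14, 3.14].

INTERFACE

Orientations are given as a unit quaternion [x, y, z, w].
In Python, from rig import read_state, get_image, close_job, boxes_of gives the robot as it stands.
- The arm moves only by the tool servo_tool, never from a script. Its argument "series" is a list that holds one entry, the list of rows, each a list of 5 numbers: the shift along the tool's x, y, z in cm, then the turn about the tool's z in degrees, then the opening, from -1 (shut) to 1 (fully open), so that 0 is half open. In form: [[[tx, ty, tz, roll, grip], ...]]. A call has exactly 5 rows; each row shifts and turns the commanded pose from where the row before left it, along the tool's axes as they then stand; what a row does not reach is not made up. A row lasts 1/8 s, in which the tool goes at most 62.5 mm and 10.7 degrees, less where a joint would pass 70% of its speed; a pose out of reach is approached as far as the arm can. A call is refused whole if a number of a shift passes 6.25 or a number of a turn 10.7, either way. A call with a gripper value outside its range is refused whole. The fingers move at their own pace and stop on an object; "grip_force" is the grip in N (left out, the last holds). Time passes only in rows, so rows that do not move let the fingers close, or fill a call up. It gives the time, the measured TCP pose, the force and the opening at its end, in the units of the state.
- read_state(): the state, without advancing time (a new reading comes with each control period).
- get_image(name): name is "scene" or "top" or "wrist"; returns a dict with "image" (400x640x3 uint8, blue, green, red), "mtx" (3x3 intrinsics, pixels), "camera_from_world" (4x4, takes a point from world to camera coordinates); the wrist camera has in their place "hand_eye" (4x4, takes a point from camera to tool coordinates, whose origin is the TCP and whose axes are the flange's). Camera axes: x right, y down, z forward; pixel columns grow to the right and rows downward; lengths in m; the calibration is good to about 2 mm. The wrist camera is an equidistant fisheye: a pixel r from the principal point sees the ray r / f radians off the axis. A picture is of the moment at which its call begins: read the wrist's pose just before it. There is no depth.
- close_job(): hands the job in, once; it reports no verdict.
Trained networks look in a picture, given as the dict that the camera call returned (one of the last four; its "shot" number tells which), for a name from the list of things; names that differ only in an ending like _2 or _b are one class to them, and where a whole thing is asked for, a point or a joint stands for the part that bears it (a point fixed in the world has none). Each returns a list of dicts, best first, with "confidence" (0 to 1); they miss things now and then, are a little off and sometimes report something else, mostly with a low value. They report only what shows in the picture. A call takes as long as a camera call. They do not tell look-alikes from the thing itself.
- boxes_of(name, picture): "location" ([x, y, z] in m, in world coordinates, good to about 4 mm: the middle of the surface that is visible of it).
The state is a dict: "t": time; "qpos": joint angles; "joint_velocities": joint speeds; "joint_efforts": joint torques, N m; "tool_pos": TCP position; "eef_rot": TCP orientation; "ft_force": force on the tool from outside, world axes, zero at the start; "moment": the same for the moment, N m; "finger_gap": finger opening in m.
Only numpy, scipy, OpenCV 4.12 (cv2) and the standard library are available. Lean on these libraries where they do the work, as an engineer would, in place of code of your own. Each camera call takes 0.05 s, during which the arm holds its last target. There are 200 camera calls.

## Working session

There is one attempt and no reset: what is moved stays moved. The work goes in short steps, Python scripts to look and compute and a tool call to move; the robot and the scene stay as the last step left them, time stands still between calls to the robot, and variables do not carry over. Pictures are saved under pics/ and viewed, about 8 in all and at most 12, crops included, and the job is handed in when it is done.

Besides the shell and the picture viewer there is one more tool, called after "Request:" by a JSON object that holds its "fn" and its "kwargs", one argument or row to a line. servo_tool: Moves the arm, as the interface text tells. Its arguments: {"type":"object","properties":{"series":{"type":"array"},"grip_force":{"type":"number"}},"required":["series"]}

```bash
ls; mkdir -p pics
cat > h.py <<'E'
from rig import *
import numpy as np, cv2
from scipy.spatial.transform import Rotation as R
def px(img,p):
    c=img["camera_from_world"]@np.append(p,1); q=img["mtx"]@c[:3]; return q[:2]/q[2]
def ray(img,uv,z):
    T=np.linalg.inv(img["camera_from_world"]); d=T[:3,:3]@np.linalg.inv(img["mtx"])@np.array([uv[0],uv[1],1.])
    o=T[:3,3]; return o+d*(z-o[2])/d[2]
E
python3 - <<'E'
from h import *
s=read_state(); print(s)
for n in ("top","scene"):
    im=get_image(n); cv2.imwrite(f"pics/{n}0.png",im["image"]); print(n,np.linalg.inv(im["camera_from_world"])[:3,3].round(3))
    for k in ["dock","tray_blue","tray_green","lid","cup","vial_amber","vial_clear","wrench","star_wheel"]:
        for b in boxes_of(k,im): print(k,np.round(b["location"],3),round(b["confidence"],2),px(im,b["location"]).round())
E
```

```text
pics
{'t': 0.0, 'qpos': array([-1.33859487e+00,  1.24476594e-01,  1.65170449e+00, -6.27438876e-06,
        1.36750255e+00, -8.25677216e-02]), 'joint_velocities': array([-2.31620424e-04,  9.56701432e-04,  4.32081482e-05,  5.02365977e-04,
        3.58556167e-04, -4.34987465e-04]), 'joint_efforts': array([-1.06808322e-03, -4.23607850e+01, -3.65452731e+01, -2.56207195e-04,
        6.98997508e-03, -1.20687886e-07]), 'tool_pos': array([ 0.20108433, -0.61745642,  0.23005345]), 'eef_rot': array([ 9.87639949e-01,  1.56736205e-01, -8.12106613e-05, -1.04233557e-03]), 'ft_force': array([ 0.11282659, -0.10478055, -0.06319554]), 'moment': array([-0.00533621, -0.03437227,  0.07659866]), 'finger_gap': 0.08516322601193171}
top [0.433 0.023 1.537]
dock [0.582 0.073 0.01 ] 0.55 [294. 170.]
dock [0.419 0.165 0.052] 0.53 [264. 220.]
tray_blue [ 0.441 -0.388  0.004] 0.58 [436. 213.]
tray_blue [ 0.259 -0.416  0.008] 0.57 [445. 269.]
tray_green [ 0.66  -0.216 -0.002] 0.94 [382. 147.]
tray_green [0.756 0.225 0.051] 0.48 [245. 114.]
lid [0.349 0.019 0.007] 0.96 [311. 242.]
lid [ 0.423 -0.138  0.01 ] 0.79 [359. 219.]
vial_amber [0.757 0.226 0.055] 0.7 [245. 113.]
vial_clear [0.756 0.222 0.05 ] 0.64 [246. 114.]
vial_clear [0.415 0.165 0.05 ] 0.58 [264. 222.]
wrench [ 0.743 -0.044  0.009] 0.72 [330. 121.]
star_wheel [0.679 0.42  0.012] 0.93 [186. 140.]
scene [0.906 0.673 1.338]
dock [0.578 0.074 0.009] 0.95 [308. 230.]
tray_blue [ 0.259 -0.416  0.022] 0.64 [317.  85.]
tray_blue [ 0.439 -0.392  0.022] 0.62 [277. 109.]
tray_green [ 0.654 -0.219  0.022] 0.84 [242. 169.]
lid [0.348 0.017 0.009] 0.79 [361. 185.]
lid [ 0.425 -0.136  0.007] 0.73 [317. 161.]
cup [0.512 0.334 0.045] 0.61 [375. 286.]
vial_amber [0.76  0.233 0.054] 0.57 [279. 298.]
vial_clear [0.421 0.171 0.05 ] 0.66 [370. 225.]
wrench [ 0.75  -0.047  0.01 ] 0.65 [239. 225.]
star_wheel [0.688 0.424 0.011] 0.9 [337. 349.]
star_wheel [ 0.75  -0.047  0.01 ] 0.48 [239. 225.]
```

Run:
```python
import cv2
a=cv2.imread("pics/top0.png")[60:320,150:510]
cv2.imwrite("pics/v1.png",cv2.resize(a,None,fx=2.2,fy=2.2,interpolation=2))
```

```text
(no output)
```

View pics/v1.png

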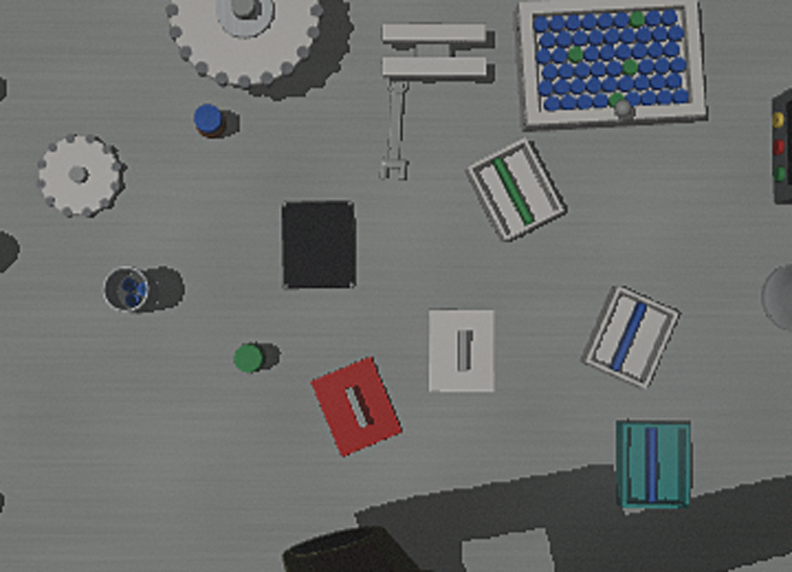

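Candidates, in view px: the blue tray is the white one at (632,336), and (654,464) is the turquoise decoy. Green tray (516,190). The lid is the white plate at (462,350), and (357,406) is the red decoy. Dock (318,245), cup (127,289).

Next I'll view the surroundings and measure the parts.

Run:
```python
import cv2
a=cv2.imread("pics/scene0.png")
cv2.imwrite("pics/v2.png",cv2.resize(a,(800,500),interpolation=2))
```

```text
(no output)
```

View pics/v2.png

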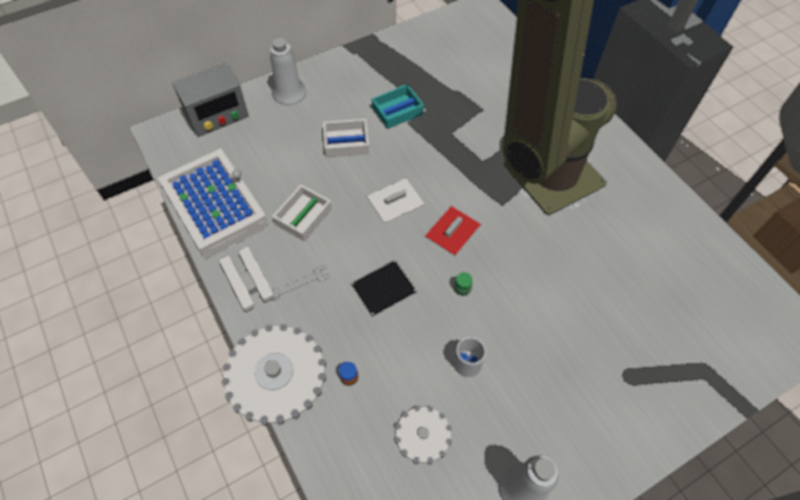

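Run:
```python
from h import *
im=get_image("top"); a=im["image"]; hsv=cv2.cvtColor(a,cv2.COLOR_BGR2HSV)
def meas(mask,uv,z,name,w=30):
    m=np.zeros(mask.shape,np.uint8); u,v=map(int,uv); m[v-w:v+w,u-w:u+w]=mask[v-w:v+w,u-w:u+w]
    n,l,st,c=cv2.connectedComponentsWithStats(m); 
    i=1+np.argmin([np.hypot(*(c[k]-uv))+ (0 if st[k][4]>25 else 99) for k in range(1,n)])
    ys,xs=np.where(l==i); P=np.array([ray(im,(x,y),z)[:2] for x,y in zip(xs,ys)])
    r=cv2.minAreaRect((P*1000).astype(np.float32)); d=cv2.boxPoints(r)
    e=[d[1]-d[0],d[2]-d[1]]; L=max(e,key=np.linalg.norm)
    print(name,"ctr",np.round(np.array(r[0])/1000,4),"size",np.round(r[1]),"mean",P.mean(0).round(4),"yaw long",round(np.degrees(np.arctan2(L[1],L[0]))%180,1),st[i][4])
H,S,V=cv2.split(hsv)
blue=((H>100)&(H<130)&(S>110)).astype(np.uint8); green=((H>45)&(H<80)&(S>100)).astype(np.uint8)
white=((V>150)&(S<40)).astype(np.uint8); dark=(V<50).astype(np.uint8)
meas(blue,(437,213),.028,"blue"); meas(green,(385,146),.028,"green"); meas(white,(359,219),.006,"lid"); meas(dark,(295,171),.01,"dock")
```

```text
blue ctr [ 0.4427 -0.3802] size [ 14. 105.] mean [ 0.4456 -0.3826] yaw long 155.9 122
green ctr [ 0.6553 -0.2134] size [105.  14.] mean [ 0.6552 -0.2141] yaw long 27.0 127
lid ctr [ 0.4222 -0.138 ] size [ 91. 117.] mean [ 0.4222 -0.1375] yaw long 179.7 950
dock ctr [0.5781 0.0706] size [107. 124.] mean [0.5781 0.0709] yaw long 180.0 1235
```

```bash
cat >> h.py <<'E'
def Tt(s): 
    T=np.eye(4); T[:3,:3]=R.from_quat(s["eef_rot"]).as_matrix(); T[:3,3]=s["tool_pos"]; return T
def yaw(s): X=Tt(s)[:3,0]; return np.degrees(np.arctan2(X[1],X[0]))
def plan(dst,yw,start=None,sy=None,per=6.0,ahead=True):
    """rows for a straight move; dst xyz m, yaw of tool x in deg (mod 180 nearest)"""
    s=read_state(); p=np.array(s["tool_pos"] if start is None else start,float); y=yaw(s) if sy is None else sy
    dy=(yw-y+90)%180-90; d=(np.array(dst)-p)*100
    n=max(int(np.ceil(np.linalg.norm(d)/per)),int(np.ceil(abs(dy)/10.5)),1); rows=[]
    for i in range(n):
        c,sn=np.cos(np.radians(y)),np.sin(np.radians(y)); v=d/n
        rows.append([round(c*v[0]+sn*v[1],2),round(sn*v[0]-c*v[1],2),round(-v[2],2),round(-dy/n,1)]); y+=dy/n
    print("at",p.round(4),"yaw",round(yaw(s),2),"dyaw",round(dy,1)); print(rows); return dst,y
def wray(im,s,uv,z):
    K=im["mtx"]; x=(uv[0]-K[0,2])/K[0,0]; y=(uv[1]-K[1,2])/K[1,1]; t=np.hypot(x,y)+1e-12
    d=np.array([np.sin(t)*x/t,np.sin(t)*y/t,np.cos(t)]); T=Tt(s)@im["hand_eye"]
    d=T[:3,:3]@d; o=T[:3,3]; return o+d*(z-o[2])/d[2]
def wblob(col,z,near,size=None,save=None,im=None,s=None):
    """rect of colour blob in wrist view on plane z nearest to world xy"""
    if im is None: s=read_state(); im=get_image("wrist")
    H,S,V=cv2.split(cv2.cvtColor(im["image"],cv2.COLOR_BGR2HSV))
    m={"blue":(H>100)&(H<130)&(S>110),"green":(H>45)&(H<80)&(S>100),"white":(V>140)&(S<40),"dark":V<50}[col].astype(np.uint8)
    if save: cv2.imwrite(save,im["image"])
    n,l,st,c=cv2.connectedComponentsWithStats(m); best=None
    for i in range(1,n):
        if st[i][4]<150: continue
        ys,xs=np.where((l==i)&(cv2.erode(m,np.ones((3,3)))==0)); P=np.array([wray(im,s,q,z)[:2] for q in zip(xs,ys)])
        r=cv2.minAreaRect((P*1000).astype(np.float32)); d=np.hypot(*(np.array(r[0])/1000-near))
        if best is None or d<best[0]:
            bx=cv2.boxPoints(r); L=max([bx[1]-bx[0],bx[2]-bx[1]],key=np.linalg.norm)
            edge=xs.min()<2 or ys.min()<2 or xs.max()>637 or ys.max()>397
            best=(d,np.round(np.array(r[0])/1000,4),np.round(r[1],1),round(np.degrees(np.arctan2(L[1],L[0]))%180,2),st[i][4],"CUT" if edge else "")
    print(col,best); return im,s
E
python3 - <<'E'
from h import *
plan([.4427,-.3802,.17],155.9)
E
```

```text
at [ 0.2012 -0.6181  0.2313] yaw 18.04 dyaw -42.1
[[np.float64(5.05), np.float64(-2.52), np.float64(1.02), np.float64(7.0)], [np.float64(4.71), np.float64(-3.12), np.float64(1.02), np.float64(7.0)], [np.float64(4.29), np.float64(-3.67), np.float64(1.02), np.float64(7.0)], [np.float64(3.81), np.float64(-4.17), np.float64(1.02), np.float64(7.0)], [np.float64(3.27), np.float64(-4.61), np.float64(1.02), np.float64(7.0)], [np.float64(2.68), np.float64(-4.97), np.float64(1.02), np.float64(7.0)]]
```

Request:
{"fn": "servo_tool", "kwargs": {
  "series": [
    [[5.05,-2.52,1.0,7,-0.2],[4.7,-3.1,1.0,7,-0.2],[4.3,-3.65,1.0,7,-0.2],[3.8,-4.15,1.0,7,-0.2],[3.25,-4.6,1.0,7,-0.2]]
  ],
  "grip_force": 40
}}

```text
t: 1.68
tool_pos: [0.4032, -0.4191, 0.1813]
eef_rot: [0.989, -0.15, 0.0, 0.0]
ft_force: [1.4, -2.0, 0.3]
finger_gap: 0.034
```

Request:
{"fn": "servo_tool", "kwargs": {
  "series": [
    [[2.7,-5.0,1.0,7,-0.2],[0,0,0,0,-0.2],[0,0,0,0,-0.2],[0,0,0,0,-0.2],[0,0,0,0,-0.2]]
  ]
}}

```text
t: 2.3
tool_pos: [0.4418, -0.3816, 0.1717]
eef_rot: [0.978, -0.208, 0.0, 0.0]
ft_force: [-0.1, -1.3, -0.6]
finger_gap: 0.0344
```

Run:
```python
from h import *
s=read_state(); print(s["t"],s["tool_pos"].round(4),s["finger_gap"],s["ft_force"].round(1))
im,s=wblob("blue",.028,[.4427,-.38],save="pics/w1.png")
wblob("white",.04,[.4427,-.38],im=im,s=s)
plan([.4427,-.3802,.04],155.9)
```

```text
2.3 [ 0.4418 -0.3816  0.1717] 0.03437214155939917 [-0.1 -1.3 -0.6]
blue (np.float64(0.00629962244911205), array([ 0.4396, -0.3855]), array([ 11.5, 106.2]), np.float32(155.83), np.int32(1240), '')
white (np.float64(0.05477994128910335), array([ 0.4076, -0.422 ]), array([ 7.4, 87.1]), np.float32(156.14), np.int32(497), '')
at [ 0.4418 -0.3814  0.1716] yaw -24.06 dyaw -0.0
[[np.float64(0.01), np.float64(-0.05), np.float64(4.39), np.float64(0.0)], [np.float64(0.01), np.float64(-0.05), np.float64(4.39), np.float64(0.0)], [np.float64(0.01), np.float64(-0.05), np.float64(4.39), np.float64(0.0)]]
```

View pics/w1.png

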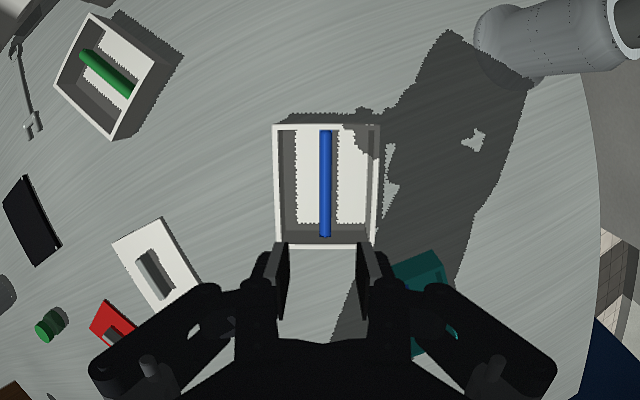

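Request:
{"fn": "servo_tool", "kwargs": {
  "series": [
    [[0.02,0.4,4.4,0,-0.2],[0.02,0,4.4,0,-0.2],[0,0,4.4,0,-0.2],[0,0,2.2,0,-0.2],[0,0,0.9,0,-0.2]]
  ]
}}

```text
t: 2.98
tool_pos: [0.44, -0.384, 0.0066]
eef_rot: [0.978, -0.208, -0.001, -0.001]
ft_force: [-1.0, 0.6, 0.0]
finger_gap: 0.0345
```

Request:
{"fn": "servo_tool", "kwargs": {
  "series": [
    [[0,0,0,0,-0.2],[0,0,0,0,-1],[0,0,0,0,-1],[0,0,0,0,-1],[0,0,0,0,-1]]
  ]
}}

```text
t: 3.6
tool_pos: [0.4421, -0.3854, 0.0101]
eef_rot: [0.978, -0.208, 0.001, 0.001]
ft_force: [-1.0, 0.5, 6.5]
finger_gap: 0.0108
```

Run:
```python
from h import *
s=read_state(); print(s["t"],s["tool_pos"].round(4),s["finger_gap"],s["ft_force"].round(1),yaw(s))
a,b=plan([s["tool_pos"][0],s["tool_pos"][1],.12],155.9)
plan([.5781,.0706,.12],0,start=a,sy=yaw(s))
```

```text
3.6 [ 0.4421 -0.3854  0.0101] 0.01079503952709861 [-1.   0.5  6.5] -23.960934509661875
at [ 0.4421 -0.3854  0.0101] yaw -23.96 dyaw -0.1
[[np.float64(0.0), np.float64(-0.0), np.float64(-5.49), np.float64(0.1)], [np.float64(0.0), np.float64(-0.0), np.float64(-5.49), np.float64(0.1)]]
at [ 0.4421 -0.3854  0.12  ] yaw -23.96 dyaw 24.0
[[np.float64(-0.76), np.float64(-5.9), np.float64(-0.0), np.float64(-3.0)], [np.float64(-0.45), np.float64(-5.93), np.float64(-0.0), np.float64(-3.0)], [np.float64(-0.14), np.float64(-5.95), np.float64(-0.0), np.float64(-3.0)], [np.float64(0.17), np.float64(-5.95), np.float64(-0.0), np.float64(-3.0)], [np.float64(0.48), np.float64(-5.93), np.float64(-0.0), np.float64(-3.0)], [np.float64(0.79), np.float64(-5.9), np.float64(-0.0), np.float64(-3.0)], [np.float64(1.1), np.float64(-5.85), np.float64(-0.0), np.float64(-3.0)], [np.float64(1.4), np.float64(-5.78), np.float64(-0.0), np.float64(-3.0)]]
```

Request:
{"fn": "servo_tool", "kwargs": {
  "series": [
    [[0,0,-2.0,0,-1],[0,0,-4.5,0,-1],[0,0,-4.5,0,-1],[-0.75,-5.9,0,-3,-1],[-0.45,-5.9,0,-3,-1]]
  ]
}}

```text
t: 4.22
tool_pos: [0.4756, -0.2699, 0.1201]
eef_rot: [0.988, -0.156, 0.001, 0.0]
ft_force: [0.8, 0.2, -1.8]
finger_gap: 0.0106
```

Request:
{"fn": "servo_tool", "kwargs": {
  "series": [
    [[-0.15,-5.95,0,-3,-1],[0.15,-5.95,0,-3,-1],[0.5,-5.9,0,-3,-1],[0,0,0,-3,-1],[0,0,0,-3,-1]]
  ]
}}

```text
t: 4.85
tool_pos: [0.5259, -0.0984, 0.1188]
eef_rot: [1.0, -0.024, -0.0, -0.0]
ft_force: [0.1, -0.4, -1.6]
finger_gap: 0.0111
```

Run:
```python
from h import *
s=read_state(); print(s["t"],s["tool_pos"].round(4),s["finger_gap"],s["ft_force"].round(1),yaw(s))
im,s=wblob("dark",.01,[.578,.071],save="pics/w2.png")
z=s["tool_pos"][2]-.010
wblob("blue",z+.028,s["tool_pos"][:2],im=im,s=s)
wblob("white",z+.04,s["tool_pos"][:2],im=im,s=s)
```

```text
4.85 [ 0.5259 -0.0984  0.1188] 0.011106723392720029 [ 0.1 -0.4 -1.6] -2.723889447944768
dark (np.float64(0.004214613344413121), array([0.5769, 0.0669]), array([125.9, 106.1]), np.float32(1.54), np.int32(11870), '')
blue (np.float64(0.0024576786151243716), array([ 0.5281, -0.0993]), array([11.8, 95.6]), np.float32(177.33), np.int32(4478), '')
white (np.float64(0.025573138951187416), array([ 0.5268, -0.124 ]), array([17.,  7.]), np.float32(48.18), np.int32(366), '')
```

View pics/w2.png

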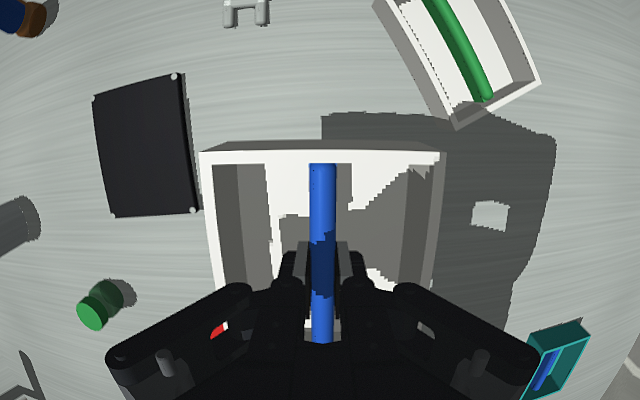

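Run:
```python
from h import *
s=read_state(); im=get_image("wrist"); 
D=np.array([wray(im,s,q,.01)[:2] for q in [(95,98),(175,76),(193,210),(113,214)]]); print(D.round(4),D.mean(0).round(4))
z=s["tool_pos"][2]-.010
for q in [(199,152),(446,152),(323,152),(311,163),(335,163)]: print(q,wray(im,s,q,z+(.04 if q[1]==152 else .025))[:2].round(4))
plan([.578,.0705,.08],0)
```

```text
[[0.6348 0.1154]
 [0.6381 0.0211]
 [0.5173 0.0184]
 [0.5163 0.1149]] [0.5766 0.0674]
(199, 152) [ 0.5853 -0.0551]
(446, 152) [ 0.5808 -0.1501]
(323, 152) [ 0.582  -0.1027]
(311, 163) [ 0.5755 -0.0974]
(335, 163) [ 0.575  -0.1074]
at [ 0.5258 -0.0992  0.1188] yaw -2.92 dyaw 2.9
[[np.float64(1.09), np.float64(-4.3), np.float64(0.97), np.float64(-0.7)], [np.float64(1.14), np.float64(-4.29), np.float64(0.97), np.float64(-0.7)], [np.float64(1.2), np.float64(-4.27), np.float64(0.97), np.float64(-0.7)], [np.float64(1.25), np.float64(-4.26), np.float64(0.97), np.float64(-0.7)]]
```

Request:
{"fn": "servo_tool", "kwargs": {
  "series": [
    [[1.3,-4.25,0.9,-1,-1],[1.3,-4.25,0.9,-1,-1],[1.4,-4.2,0.9,-1,-1],[1.4,-4.2,1.5,-0.7,-1],[0,0,2.0,0,-1]]
  ]
}}

```text
t: 5.58
tool_pos: [0.5855, 0.0699, 0.0569]
eef_rot: [1.0, 0.008, 0.001, -0.0]
ft_force: [-0.1, -0.6, -2.1]
finger_gap: 0.0103
```

Request:
{"fn": "servo_tool", "kwargs": {
  "series": [
    [[0,0,2.0,0,-1],[0,0,1.1,0,-1],[0,0,0,0,-1],[0,0,0,0,-1],[0,0,0,0,-1]]
  ]
}}

```text
t: 6.2
tool_pos: [0.5851, 0.0675, 0.0264]
eef_rot: [1.0, 0.006, 0.001, -0.0]
ft_force: [0.9, 0.4, -1.9]
finger_gap: 0.0105
```

Run:
```python
from h import *
s=read_state(); print(s["t"],s["tool_pos"].round(4),s["finger_gap"],s["ft_force"].round(1),yaw(s))
im=get_image("wrist"); cv2.imwrite("pics/w3.png",im["image"])
```

```text
6.2 [0.5851 0.0675 0.0264] 0.010500956404000308 [ 0.9  0.4 -1.9] 0.7061219007585559
```

View pics/w3.png

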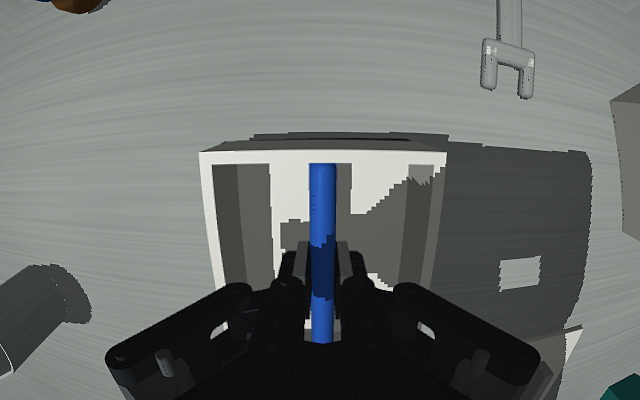

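Request:
{"fn": "servo_tool", "kwargs": {
  "series": [
    [[-0.5,-0.15,0,0,-1],[0,0,0.3,0,-1],[0,0,0.2,0,-1],[0,0,0.1,0,-1],[0,0,0,0,-1]]
  ]
}}

```text
t: 6.88
tool_pos: [0.5791, 0.0693, 0.0201]
eef_rot: [1.0, 0.006, -0.001, 0.0]
ft_force: [-3.5, 0.7, 6.0]
finger_gap: 0.0105
```

Contact (6 N). Release and rise.

Request:
{"fn": "servo_tool", "kwargs": {
  "series": [
    [[0,0,0,0,-0.3],[0,0,0,0,-0.3],[0,0,0,0,-0.3],[0,0,-1.0,0,-0.3],[0,0,-5,0,-0.3]]
  ]
}}

```text
t: 7.5
tool_pos: [0.5763, 0.0691, 0.0766]
eef_rot: [1.0, 0.006, -0.004, 0.0]
ft_force: [1.4, -0.0, 0.1]
finger_gap: 0.0297
```

Run:
```python
from h import *
plan([.655,-.215,.16],27)
im=get_image("top"); 
H,S,V=cv2.split(cv2.cvtColor(im["image"],cv2.COLOR_BGR2HSV))
```

```text
at [0.5763 0.0691 0.0766] yaw 0.73 dyaw 26.3
[[np.float64(1.25), np.float64(4.75), np.float64(-1.39), np.float64(-4.4)], [np.float64(0.88), np.float64(4.83), np.float64(-1.39), np.float64(-4.4)], [np.float64(0.51), np.float64(4.89), np.float64(-1.39), np.float64(-4.4)], [np.float64(0.14), np.float64(4.91), np.float64(-1.39), np.float64(-4.4)], [np.float64(-0.24), np.float64(4.91), np.float64(-1.39), np.float64(-4.4)], [np.float64(-0.61), np.float64(4.87), np.float64(-1.39), np.float64(-4.4)]]
```

Request:
{"fn": "servo_tool", "kwargs": {
  "series": [
    [[0,0,-4,0,-0.2],[1.25,4.75,-1.4,-4.4,-0.2],[0.9,4.85,-1.4,-4.4,-0.2],[0.5,4.9,-1.4,-4.4,-0.2],[0.15,4.9,0,-4.4,-0.2]]
  ]
}}

```text
t: 8.18
tool_pos: [0.6337, -0.1222, 0.1643]
eef_rot: [0.987, 0.161, 0.002, 0.001]
ft_force: [0.3, -0.2, 0.7]
finger_gap: 0.034
```

Request:
{"fn": "servo_tool", "kwargs": {
  "series": [
    [[-0.25,4.9,0,-4.4,-0.2],[-0.6,4.85,0,-4.4,-0.2],[0,0,0,0,-0.2],[0,0,0,0,-0.2],[0,0,0,0,-0.2]]
  ]
}}

```text
t: 8.8
tool_pos: [0.6582, -0.2134, 0.1615]
eef_rot: [0.972, 0.235, 0.0, -0.0]
ft_force: [-0.8, 0.9, 0.5]
finger_gap: 0.0344
```

Run:
```python
from h import *
s=read_state(); print(s["t"],s["tool_pos"].round(4),yaw(s))
im,s=wblob("green",.028,[.655,-.215],save="pics/w4.png")
wblob("blue",.038,[.578,.07],im=im,s=s)
plan([.655,-.215,.012],27)
```

```text
8.8 [ 0.6582 -0.2134  0.1615] 27.200760357874184
green (np.float64(0.0031666443757949413), array([ 0.6556, -0.2181]), array([105.5,  10.8]), np.float32(27.18), np.int32(1212), '')
blue (np.float64(0.013792346445640752), array([0.5755, 0.0564]), array([102.5,  28.6]), np.float32(0.27), np.int32(1390), '')
at [ 0.6582 -0.2133  0.1615] yaw 27.21 dyaw -0.2
[[np.float64(-0.12), np.float64(0.0), np.float64(4.98), np.float64(0.1)], [np.float64(-0.12), np.float64(0.0), np.float64(4.98), np.float64(0.1)], [np.float64(-0.12), np.float64(0.0), np.float64(4.98), np.float64(0.1)]]
```

View pics/w4.png

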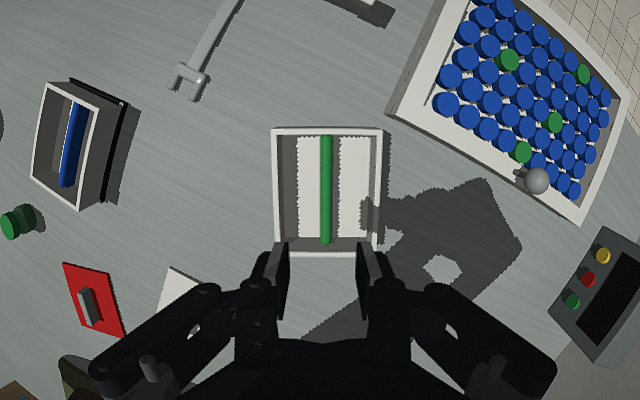

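Request:
{"fn": "servo_tool", "kwargs": {
  "series": [
    [[-0.4,0.3,4.5,0,-0.2],[0,0,4.5,0,-0.2],[0,0,3.5,0,-0.2],[0,0,1.9,0,-0.2],[0,0,0.45,0,-0.2]]
  ]
}}

```text
t: 9.48
tool_pos: [0.6556, -0.2183, 0.0118]
eef_rot: [0.972, 0.235, -0.001, -0.001]
ft_force: [-0.1, -0.2, -0.3]
finger_gap: 0.0345
```

Request:
{"fn": "servo_tool", "kwargs": {
  "series": [
    [[0,0,0,0,-0.2],[0,0,0,0,-1],[0,0,0,0,-1],[0,0,0,0,-1],[0,0,0,0,-1]]
  ]
}}

```text
t: 10.1
tool_pos: [0.6575, -0.2196, 0.0151]
eef_rot: [0.972, 0.235, 0.001, 0.001]
ft_force: [-0.4, 1.1, 6.8]
finger_gap: 0.01
```

Run:
```python
from h import *
s=read_state(); print(s["t"],s["tool_pos"].round(4),s["finger_gap"],s["ft_force"].round(1),yaw(s))
plan([.58,.0705,.14],0.5,start=[*s["tool_pos"][:2],.14])
```

```text
10.1 [ 0.6575 -0.2196  0.0151] 0.009995967157511497 [-0.4  1.1  6.8] 27.13078785204741
at [ 0.6575 -0.2196  0.14  ] yaw 27.13 dyaw -26.6
[[np.float64(1.06), np.float64(-4.89), np.float64(-0.0), np.float64(4.4)], [np.float64(0.67), np.float64(-4.96), np.float64(-0.0), np.float64(4.4)], [np.float64(0.29), np.float64(-5.0), np.float64(-0.0), np.float64(4.4)], [np.float64(-0.1), np.float64(-5.0), np.float64(-0.0), np.float64(4.4)], [np.float64(-0.49), np.float64(-4.98), np.float64(-0.0), np.float64(4.4)], [np.float64(-0.87), np.float64(-4.93), np.float64(-0.0), np.float64(4.4)]]
```

Request:
{"fn": "servo_tool", "kwargs": {
  "series": [
    [[0,0,-1.5,0,-1],[0,0,-5,0,-1],[0,0,-6,0,-1],[1.05,-4.9,0,4.4,-1],[0.65,-4.95,0,4.4,-1]]
  ]
}}

```text
t: 10.72
tool_pos: [0.63, -0.1222, 0.1396]
eef_rot: [0.988, 0.157, 0.001, 0.0]
ft_force: [0.4, 0.1, -2.7]
finger_gap: 0.0104
```

Request:
{"fn": "servo_tool", "kwargs": {
  "series": [
    [[0.3,-5,0,4.4,-1],[-0.1,-5,0,4.4,-1],[0,0,0,4.4,-1],[0,0,0,4.4,-1],[0,0,0,0,-1]]
  ]
}}

```text
t: 11.35
tool_pos: [0.6037, -0.0258, 0.1379]
eef_rot: [1.0, 0.007, -0.0, 0.0]
ft_force: [-0.3, -0.6, -1.5]
finger_gap: 0.0109
```

Run:
```python
from h import *
s=read_state(); print(s["t"],s["tool_pos"].round(4),s["finger_gap"],s["ft_force"].round(1),yaw(s))
im,s=wblob("green",s["tool_pos"][2]-.015+.028,s["tool_pos"][:2],save="pics/w5.png")
wblob("blue",.038,[.578,.07],im=im,s=s)
plan([.578,.069,.09],0.7)
```

```text
11.35 [ 0.6037 -0.0258  0.1379] 0.010942786829827607 [-0.3 -0.6 -1.5] 0.8068654673717574
green (np.float64(0.0010134664676174365), array([ 0.6045, -0.0265]), array([102.1,  12.1]), np.float32(0.85), np.int32(4417), '')
blue (np.float64(0.24310406432431486), array([0.7575, 0.2339]), array([56.4, 41. ]), np.float32(67.19), np.int32(1091), '')
at [ 0.6038 -0.0259  0.1379] yaw 0.81 dyaw -0.1
[[np.float64(-1.22), np.float64(-4.76), np.float64(2.4), np.float64(0.1)], [np.float64(-1.23), np.float64(-4.76), np.float64(2.4), np.float64(0.1)]]
```

View pics/w5.png

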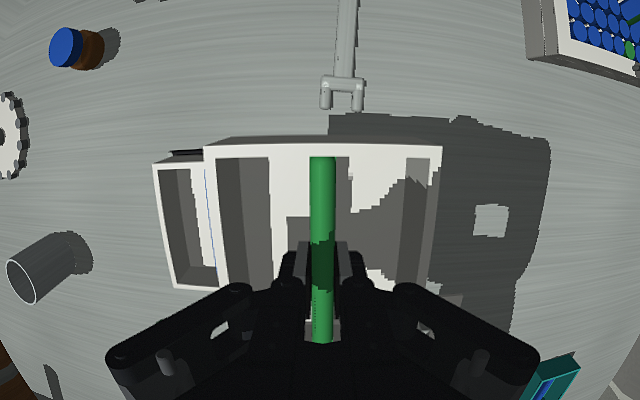

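Run:
```python
from h import *
s=read_state(); im=get_image("wrist"); z=s["tool_pos"][2]-.0151+.04
for q in [(204,146),(443,147)]: print(wray(im,s,q,z).round(4))
for q in [(153,165),(176,288)]: print(wray(im,s,q,.05).round(4))
```

```text
[0.6621 0.0213 0.1628]
[ 0.6631 -0.0742  0.1628]
[0.6343 0.1153 0.05  ]
[0.5153 0.1123 0.05  ]
```

Request:
{"fn": "servo_tool", "kwargs": {
  "series": [
    [[-1.25,-4.75,0,-0.2,-1],[-1.25,-4.72,0.5,0,-1],[0,0,3,0,-1],[0,0,2.6,0,-1],[0,0,0,0,-1]]
  ]
}}

```text
t: 12.08
tool_pos: [0.5755, 0.0683, 0.0742]
eef_rot: [1.0, 0.008, -0.003, 0.0]
ft_force: [-0.8, -0.6, -2.1]
finger_gap: 0.0103
```

Request:
{"fn": "servo_tool", "kwargs": {
  "series": [
    [[0,0,0,0,-1],[0,0,0,0,-1],[0,0,0.2,0,-1],[0,0,0.2,0,-1],[0,0,0,0,-1]]
  ]
}}

```text
t: 12.7
tool_pos: [0.5775, 0.0684, 0.0726]
eef_rot: [1.0, 0.008, -0.0, -0.0]
ft_force: [0.3, 0.0, -2.0]
finger_gap: 0.0101
```

Request:
{"fn": "servo_tool", "kwargs": {
  "series": [
    [[0,0,0.2,0,-1],[0,0,0.2,0,-1],[0,0,0.15,0,-1],[0,0,0,0,-1],[0,0,0,0,-1]]
  ]
}}

```text
t: 13.32
tool_pos: [0.5777, 0.0684, 0.0674]
eef_rot: [1.0, 0.008, 0.0, -0.0]
ft_force: [-0.3, -0.3, -2.4]
finger_gap: 0.0107
```

Request:
{"fn": "servo_tool", "kwargs": {
  "series": [
    [[0,0,0.15,0,-1],[0,0,0.1,0,-1],[0,0,0.05,0,-1],[0,0,0,0,-1],[0,0,0,0,-1]]
  ]
}}

```text
t: 13.95
tool_pos: [0.5777, 0.0684, 0.065]
eef_rot: [1.0, 0.008, -0.0, 0.0]
ft_force: [-4.2, -0.6, 6.1]
finger_gap: 0.0105
```

Request:
{"fn": "servo_tool", "kwargs": {
  "series": [
    [[0,0,0,0,-0.3],[0,0,0,0,-0.3],[0,0,0,0,-0.3],[0,0,-1.0,0,-0.3],[0,0,-5,0,0]]
  ]
}}

```text
t: 14.58
tool_pos: [0.5749, 0.0683, 0.1215]
eef_rot: [1.0, 0.008, -0.004, 0.0]
ft_force: [0.7, 0.1, 0.2]
finger_gap: 0.0426
```

Run:
```python
from h import *
s=read_state(); print(s["t"],s["tool_pos"].round(4),s["qpos"].round(3))
im=get_image("top")
for b in boxes_of("cup",im)+boxes_of("cup",get_image("scene")): print(np.round(b["location"],3),b["confidence"])
plan([.38,.20,.25],33.5)
```

```text
14.575 [0.5749 0.0683 0.1215] [0.026 0.067 1.903 0.    1.179 1.58 ]
[0.506 0.343 0.042] 0.9
[0.512 0.334 0.051] 0.96
at [0.5791 0.0685 0.1267] yaw 0.94 dyaw 32.6
[[np.float64(-3.94), np.float64(-2.7), np.float64(-2.47), np.float64(-6.5)], [np.float64(-3.61), np.float64(-3.12), np.float64(-2.47), np.float64(-6.5)], [np.float64(-3.23), np.float64(-3.51), np.float64(-2.47), np.float64(-6.5)], [np.float64(-2.81), np.float64(-3.86), np.float64(-2.47), np.float64(-6.5)], [np.float64(-2.35), np.float64(-4.15), np.float64(-2.47), np.float64(-6.5)]]
```

Request:
{"fn": "servo_tool", "kwargs": {
  "series": [
    [[-4,-2.7,-2.5,-6.5,0.5],[-3.6,-3.1,-2.5,-6.5,1],[-3.2,-3.5,-2.5,-6.5,1],[-2.8,-3.9,-2.5,-6.5,1],[-2.4,-4.2,-2.5,-6.5,1]]
  ]
}}

```text
t: 15.4
tool_pos: [0.3759, 0.2008, 0.2488]
eef_rot: [0.957, 0.289, -0.001, -0.0]
ft_force: [0.4, 1.3, 0.5]
finger_gap: 0.0855
```

Request:
{"fn": "servo_tool", "kwargs": {
  "series": [
    [[-6,0,0,0,1],[-6,0,0,0,1],[-6,0,0,0,1],[-6,0,0,0,1],[0,0,0,0,1]]
  ]
}}

```text
t: 16.02
tool_pos: [0.2088, 0.0798, 0.2514]
eef_rot: [0.958, 0.286, -0.013, 0.001]
ft_force: [0.6, 0.3, 0.7]
finger_gap: 0.0851
```

Run:
```python
from h import *
s=read_state(); print(s["t"],s["tool_pos"].round(4),s["qpos"].round(3)); print(Tt(s).round(3))
```

```text
16.025 [0.2088 0.0798 0.2514] [ 0.13  -1.023  2.414 -0.006  1.777  1.119]
[[ 0.836  0.549 -0.025  0.209]
 [ 0.549 -0.836 -0.009  0.08 ]
 [-0.026 -0.006 -1.     0.251]
 [ 0.     0.     0.     1.   ]]
```

Run:
```python
from h import *
s=read_state()
plan([.45,.30,.22],70)
```

```text
at [0.2088 0.0798 0.2514] yaw 33.28 dyaw 36.7
[[np.float64(5.37), np.float64(-0.86), np.float64(0.52), np.float64(-6.1)], [np.float64(5.44), np.float64(-0.28), np.float64(0.52), np.float64(-6.1)], [np.float64(5.43), np.float64(0.3), np.float64(0.52), np.float64(-6.1)], [np.float64(5.37), np.float64(0.87), np.float64(0.52), np.float64(-6.1)], [np.float64(5.25), np.float64(1.44), np.float64(0.52), np.float64(-6.1)], [np.float64(5.06), np.float64(1.99), np.float64(0.52), np.float64(-6.1)]]
```

Request:
{"fn": "servo_tool", "kwargs": {
  "series": [
    [[5.4,-0.85,0.5,-6.1,1],[5.4,-0.3,0.5,-6.1,1],[5.4,0.3,0.5,-6.1,1],[5.4,0.9,0.5,-6.1,1],[5.25,1.4,0.5,-6.1,1]]
  ]
}}

```text
t: 16.65
tool_pos: [0.4098, 0.2665, 0.2213]
eef_rot: [0.847, 0.531, -0.011, -0.002]
ft_force: [0.9, 0.2, 1.3]
finger_gap: 0.0853
```

Run:
```python
from h import *
s=read_state(); print(s["t"],s["qpos"].round(3)); print(Tt(s).round(4))
plan([.49,.32,.20],90)
im=get_image("wrist"); cv2.imwrite("pics/w6.png",im["image"])
sc=get_image("scene"); b=boxes_of("cup",im); print(b)
```

```text
16.65 [ 0.465 -0.22   1.999  0.003  1.386  0.915]
[[ 0.435   0.9002 -0.022   0.4098]
 [ 0.9003 -0.4353 -0.0081  0.2665]
 [-0.0169 -0.0162 -0.9997  0.2213]
 [ 0.      0.      0.      1.    ]]
at [0.4098 0.2665 0.2213] yaw 64.21 dyaw 25.8
[[np.float64(2.77), np.float64(1.63), np.float64(0.71), np.float64(-8.6)], [np.float64(2.49), np.float64(2.03), np.float64(0.71), np.float64(-8.6)], [np.float64(2.16), np.float64(2.38), np.float64(0.71), np.float64(-8.6)]]
[{'location': [0.5251, 0.3376, 0.0476], 'confidence': 0.78}]
```

View pics/w6.png

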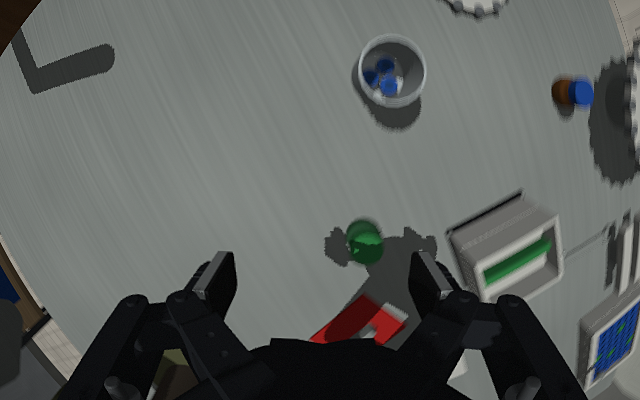

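Run:
```python
from h import *
s=read_state(); im=get_image("wrist")
for q in [(393,70),(359,70),(427,70),(393,34),(393,106)]: print(wray(im,s,q,.085).round(4))
plan([.515,.338,.13],90)
```

```text
[0.5074 0.3356 0.085 ]
[0.4796 0.3475 0.085 ]
[0.5368 0.3239 0.085 ]
[0.522  0.3655 0.085 ]
[0.4937 0.3061 0.085 ]
at [0.4084 0.2649 0.2205] yaw 64.0 dyaw 26.0
[[np.float64(3.75), np.float64(2.12), np.float64(3.02), np.float64(-8.7)], [np.float64(3.38), np.float64(2.67), np.float64(3.02), np.float64(-8.7)], [np.float64(2.94), np.float64(3.14), np.float64(3.02), np.float64(-8.7)]]
```

Request:
{"fn": "servo_tool", "kwargs": {
  "series": [
    [[3.7,2.1,2.5,-8.7,1],[3.3,2.5,2.5,-8.7,1],[2.6,2.8,2.0,-8.7,1],[0,0,0,0,1],[0,0,0,0,1]]
  ]
}}

```text
t: 17.48
tool_pos: [0.507, 0.3326, 0.1504]
eef_rot: [0.707, 0.707, -0.01, -0.005]
ft_force: [0.3, -0.2, -0.1]
finger_gap: 0.0854
```

Run:
```python
from h import *
s=read_state(); im=get_image("wrist"); cv2.imwrite("pics/w7.png",im["image"]); print(s["tool_pos"],yaw(s))
g=cv2.medianBlur(cv2.cvtColor(im["image"],cv2.COLOR_BGR2GRAY),3)
c=cv2.HoughCircles(g,cv2.HOUGH_GRADIENT,1.5,40,param1=120,param2=30,minRadius=35,maxRadius=90)
if c is not None:
    for q in c[0][:5]: print(q,wray(im,s,q[:2],.085).round(4))
plan([.5078,.3357,.04],90)
```

```text
[0.50695515 0.33255892 0.15040602] 89.96311717030675
[329.25 207.75  42.95] [0.5084 0.3366 0.085 ]
[494.25  95.25  48.35] [0.6273 0.4222 0.085 ]
[321.75 264.75  77.6 ] [0.5031 0.2906 0.085 ]
[573.75 324.75  55.85] [0.796  0.1924 0.085 ]
[545.25 231.75  87.5 ] [0.6985 0.3146 0.085 ]
at [0.5071 0.3326 0.1509] yaw 89.97 dyaw 0.0
[[np.float64(0.16), np.float64(0.04), np.float64(5.55), np.float64(-0.0)], [np.float64(0.16), np.float64(0.04), np.float64(5.55), np.float64(-0.0)]]
```

View pics/w7.png

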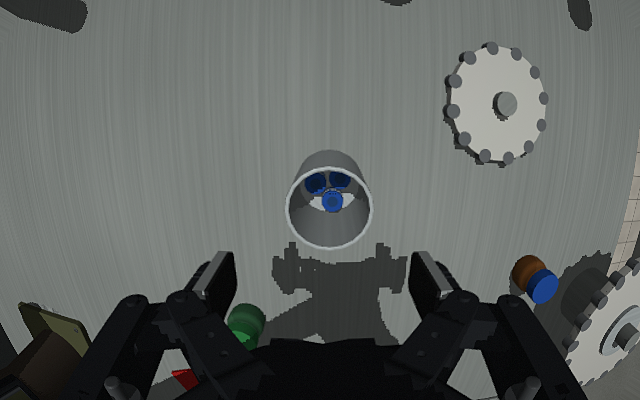

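Request:
{"fn": "servo_tool", "kwargs": {
  "series": [
    [[0.4,0.13,3,0,1],[0,0,4,0,1],[0,0,2.8,0,1],[0,0,1.2,0,1],[0,0,0,0,1]]
  ],
  "grip_force": 20
}}

```text
t: 18.15
tool_pos: [0.506, 0.3357, 0.0398]
eef_rot: [0.707, 0.707, -0.011, -0.005]
ft_force: [-0.1, -0.5, -0.6]
finger_gap: 0.0852
```

Request:
{"fn": "servo_tool", "kwargs": {
  "series": [
    [[0,0,0,0,0],[0,0,0,0,0],[0,0,0,0,0],[0,0,0,0,0],[0,0,0,0,0]]
  ]
}}

```text
t: 18.77
tool_pos: [0.5083, 0.3368, 0.042]
eef_rot: [0.707, 0.707, -0.009, -0.004]
ft_force: [0.4, -0.0, 6.6]
finger_gap: 0.0648
```

Request:
{"fn": "servo_tool", "kwargs": {
  "series": [
    [[0,0,0.4,0,0],[0.6,0,0.1,0,0],[0.8,0,0,0,0],[0.8,0,0,0,0],[0,0,0,0,0]]
  ]
}}

```text
t: 19.4
tool_pos: [0.5098, 0.3587, 0.0406]
eef_rot: [0.707, 0.708, -0.008, -0.003]
ft_force: [-3.0, -6.7, 21.7]
finger_gap: 0.0648
```

Run:
```python
from h import *
s=read_state(); print(s["tool_pos"].round(4),s["ft_force"].round(2),s["moment"].round(3)); print(Tt(s)[:3,2].round(3))
sc=get_image("scene"); cv2.imwrite("pics/s1.png",sc["image"]); print(px(sc,[*s["tool_pos"][:2],.06]))
p=px(sc,[*s["tool_pos"][:2],.06]).astype(int); 
cv2.imwrite("pics/s1c.png",cv2.resize(sc["image"][p[1]-50:p[1]+50,p[0]-60:p[0]+60],None,fx=5,fy=5,interpolation=2))
```

```text
[0.5098 0.3587 0.0406] [-3.03 -6.72 21.72] [-1.299  0.703 -0.015]
[-0.016 -0.008 -1.   ]
[381.03111945 290.89840288]
```

Run:
```python
from h import *
im=get_image("top"); a=im["image"]; H,S,V=cv2.split(cv2.cvtColor(a,cv2.COLOR_BGR2HSV))
m=((H>80)&(H<100)&(S>90)).astype(np.uint8); n,l,st,c=cv2.connectedComponentsWithStats(m)
for i in range(1,n):
    if st[i][4]>60: print(st[i],ray(im,(st[i][0]-.5,c[i][1]),.04).round(4),ray(im,(st[i][0]+st[i][2]-.5,c[i][1]),.04).round(4),ray(im,(c[i][0],st[i][1]-.5),.04).round(4),ray(im,(c[i][0],st[i][1]+st[i][3]-.5),.04).round(4))
s=read_state(); print(s["tool_pos"].round(4),s["ft_force"])
plan([.27,-.30,.16],90,start=[.51,.35,.16])
```

```text
[430 252  34  39 749] [ 0.2559 -0.3563  0.04  ] [ 0.2554 -0.4644  0.04  ] [ 0.3186 -0.4138  0.04  ] [ 0.1961 -0.4118  0.04  ]
[0.5098 0.3587 0.0406] [-3.73899994 -6.92074161 22.259791  ]
at [0.51 0.35 0.16] yaw 90.07 dyaw -0.1
[[np.float64(-5.41), np.float64(-2.01), np.float64(-0.0), np.float64(0.0)], [np.float64(-5.41), np.float64(-2.01), np.float64(-0.0), np.float64(0.0)], [np.float64(-5.41), np.float64(-2.01), np.float64(-0.0), np.float64(0.0)], [np.float64(-5.41), np.float64(-2.01), np.float64(-0.0), np.float64(0.0)], [np.float64(-5.41), np.float64(-2.0), np.float64(-0.0), np.float64(0.0)], [np.float64(-5.42), np.float64(-2.0), np.float64(-0.0), np.float64(0.0)], [np.float64(-5.42), np.float64(-2.0), np.float64(-0.0), np.float64(0.0)], [np.float64(-5.42), np.float64(-2.0), np.float64(-0.0), np.float64(0.0)], [np.float64(-5.42), np.float64(-2.0), np.float64(-0.0), np.float64(0.0)], [np.float64(-5.42), np.float64(-2.0), np.float64(-0.0), np.float64(0.0)], [np.float64(-5.42), np.float64(-2.0), np.float64(-0.0), np.float64(0.0)], [np.float64(-5.42), np.float64(-2.0), np.float64(-0.0), np.float64(0.0)]]
```

Request:
{"fn": "servo_tool", "kwargs": {
  "series": [
    [[0,0,-2,0,0],[0,0,-5,0,0],[0,0,-5,0,0],[-5.4,-2.0,0,0,0],[-5.4,-2.0,0,0,0]]
  ]
}}

```text
t: 20.12
tool_pos: [0.4684, 0.2501, 0.1566]
eef_rot: [0.706, 0.708, -0.011, -0.005]
ft_force: [0.0, -1.2, -2.2]
finger_gap: 0.0644
```

Request:
{"fn": "servo_tool", "kwargs": {
  "series": [
    [[-5.4,-2.0,0,0,0],[-5.4,-2.0,0,0,0],[-5.4,-2.0,0,0,0],[-5.4,-2.0,0,0,0],[-5.4,-2.0,0,0,0]]
  ]
}}

```text
t: 20.75
tool_pos: [0.3679, -0.0203, 0.1602]
eef_rot: [0.706, 0.708, -0.011, -0.005]
ft_force: [0.8, -1.8, -1.9]
finger_gap: 0.0645
```

Request:
{"fn": "servo_tool", "kwargs": {
  "series": [
    [[-5.4,-2.0,0,0,0],[-5.4,-2.0,0,0,0],[-5.4,-2.0,0,0,0],[-3,-2.0,1,0,0],[0,0,1,0,0]]
  ]
}}

```text
t: 21.38
tool_pos: [0.2877, -0.2126, 0.1435]
eef_rot: [0.709, 0.705, -0.011, -0.005]
ft_force: [-0.1, 1.0, -2.8]
finger_gap: 0.0647
```

Run:
```python
from h import *
s=read_state(); print(s["t"],s["tool_pos"].round(4),s["finger_gap"],s["ft_force"].round(2),Tt(s)[:3,2].round(3),s["qpos"].round(2))
im=get_image("wrist"); cv2.imwrite("pics/w8.png",im["image"])
plan([.265,-.34,.098],90)
```

```text
21.375 [ 0.2877 -0.2126  0.1435] 0.06467329225365481 [-0.09  0.99 -2.79] [-0.023 -0.008 -1.   ] [-0.77 -0.52  2.35 -0.02  1.32 -0.76]
at [ 0.2875 -0.2109  0.1417] yaw 89.86 dyaw 0.1
[[np.float64(-4.3), np.float64(-0.74), np.float64(1.46), np.float64(-0.0)], [np.float64(-4.3), np.float64(-0.74), np.float64(1.46), np.float64(-0.0)], [np.float64(-4.3), np.float64(-0.75), np.float64(1.46), np.float64(-0.0)]]
```

Request:
{"fn": "servo_tool", "kwargs": {
  "series": [
    [[-4.3,-0.75,1,0,0],[-4.3,-0.75,1,0,0],[-4.2,-0.75,1.2,0,0],[0,0,1.2,0,0],[0,0,0,0,0]]
  ]
}}

```text
t: 22.05
tool_pos: [0.2655, -0.3376, 0.0998]
eef_rot: [0.706, 0.708, -0.01, -0.007]
ft_force: [-0.7, -0.1, -2.6]
finger_gap: 0.0642
```

Request:
{"fn": "servo_tool", "kwargs": {
  "series": [
    [[0,0,0.6,0,0],[0,0,0.6,0,0],[0,0,0.6,0,0],[0,0,0.3,0,0],[0,0,0,0,0]]
  ]
}}

```text
t: 22.68
tool_pos: [0.2649, -0.3398, 0.0802]
eef_rot: [0.707, 0.707, -0.011, -0.005]
ft_force: [-0.2, 0.9, -1.1]
finger_gap: 0.0648
```

Request:
{"fn": "servo_tool", "kwargs": {
  "series": [
    [[0,0,0.3,0,0],[0.1,0,0.3,0,0],[0.1,0,0.3,0,0],[0.1,0,0.3,0,0],[0,0,0,0,0]]
  ]
}}

```text
t: 23.3
tool_pos: [0.2649, -0.3381, 0.0709]
eef_rot: [0.707, 0.707, -0.012, -0.005]
ft_force: [-4.3, 4.9, 12.5]
finger_gap: 0.0648
```

Run:
```python
from h import *
s=read_state(); print(s["t"],s["tool_pos"].round(4),s["ft_force"].round(2),s["moment"].round(3))
a=get_image("wrist"); cv2.imwrite("pics/w9.png",a["image"])
b=cv2.imread("pics/w8.png")
cv2.imwrite("pics/v10.png",np.hstack([b[120:400,170:470],a["image"][120:400,170:470]]))
```

```text
23.3 [ 0.2649 -0.3381  0.0709] [-4.31  4.93 12.5 ] [ 0.623  0.773 -0.104]
```

View pics/v10.png

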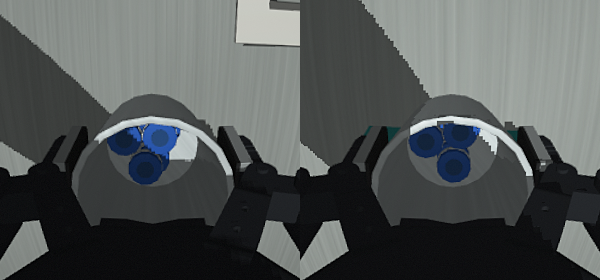

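```bash
cat >> h.py <<'E'
def wpix(im,pt):  # tool-frame point -> pixel
    c=np.linalg.inv(im["hand_eye"])@np.append(pt,1); t=np.arctan2(np.hypot(c[0],c[1]),c[2]); p=np.arctan2(c[1],c[0]); K=im["mtx"]
    return np.array([K[0,2]+K[0,0]*t*np.cos(p),K[1,2]+K[1,1]*t*np.sin(p)])
def cuppt(th,b,ax,rad,ang,zp=-.028,side=1):
    """tool-frame point on cup: ax height above underside, radius rad, ang from front; th tilt deg mouth to +x; pivot zp"""
    t=np.radians(th); up=np.array([np.sin(t),0,-np.cos(t)]); fr=np.array([np.cos(t),0,np.sin(t)]); y=np.array([0,1.,0])
    return np.array([0,0,zp])+up*(ax-b)+rad*(np.cos(ang)*fr+np.sin(ang)*y)
E
python3 - <<'E'
from h import *
im=get_image("wrist")
for th in (0,10,20,30):
    print(th,"mouth front out/in",wpix(im,cuppt(th,.0686,.085,.032,0)).round(),wpix(im,cuppt(th,.0686,.085,.029,0)).round(),"floor front in",wpix(im,cuppt(th,.0686,.004,.029,0)).round(),"bottom front out",wpix(im,cuppt(th,.0686,0,.032,0)).round())
g=cv2.cvtColor(im["image"],cv2.COLOR_BGR2GRAY)
w=cv2.cvtColor(cv2.imread("pics/w8.png"),cv2.COLOR_BGR2GRAY)
print("w8",w[200:300:2,322].tolist()); print("now",g[200:300:2,322].tolist())
E
```

```text
0 mouth front out/in [328. 233.] [328. 241.] floor front in [326. 184.] bottom front out [326. 178.]
10 mouth front out/in [328. 220.] [328. 228.] floor front in [326. 201.] bottom front out [326. 195.]
20 mouth front out/in [327. 211.] [327. 219.] floor front in [325. 218.] bottom front out [325. 213.]
30 mouth front out/in [327. 205.] [327. 213.] floor front in [325. 236.] bottom front out [325. 232.]
w8 [144, 144, 144, 144, 144, 143, 143, 76, 75, 75, 77, 77, 77, 77, 77, 77, 74, 66, 152, 219, 197, 194, 90, 90, 89, 88, 84, 76, 64, 67, 68, 72, 82, 82, 83, 82, 28, 21, 33, 35, 36, 35, 35, 30, 28, 27, 27, 32, 33, 32]
now [163, 163, 164, 164, 164, 164, 166, 107, 81, 85, 84, 84, 85, 85, 83, 84, 86, 72, 210, 231, 202, 82, 40, 42, 39, 34, 31, 36, 38, 40, 41, 39, 38, 39, 89, 21, 41, 40, 41, 38, 31, 32, 30, 31, 32, 32, 33, 30, 37, 37]
```

Run:
```python
from h import *
from scipy.optimize import least_squares
im=get_image("wrist")
print("w7 mouth front",wpix(im,[.036,0,.0654]),"rear",wpix(im,[-.028,0,.0654]),"bottom front",wpix(im,[.036,0,.1504]))
for nm,obs in (("w8",(236,243,214)),("now",(235,242,213))):
  for zp in (-.019,-.024,-.028,-.032):
    f=lambda v:[wpix(im,cuppt(v[0],v[1],.085,.032,0,zp))[1]-obs[0],wpix(im,cuppt(v[0],v[1],0,.032,0,zp))[1]-obs[2]]
    r=least_squares(f,[10,.06],x_scale=[1,.01]); print(nm,zp,r.x.round(4),r.cost.round(2))
print([wpix(im,[0.032,0,z]).round() for z in (-.06,-.045,-.02,0,.04)])
```

```text
w7 mouth front [325.32527793 163.76588942] rear [324.99054952 249.20555168] bottom front [324.57568191 147.90903174]
w8 -0.019 [16.5237 -0.0271] 23.62
w8 -0.024 [17.4171 -0.025 ] 7.08
w8 -0.028 [18.1567 -0.0233] 0.57
w8 -0.032 [1.70305e+01 9.80000e-03] 0.0
now -0.019 [16.5708 -0.0271] 17.6
now -0.024 [17.461 -0.025] 3.97
now -0.028 [18.198  -0.0234] 0.01
now -0.032 [16.5048  0.0172] 0.0
[array([329., 253.]), array([328., 233.]), array([327., 210.]), array([326., 196.]), array([326., 178.])]
```

Run:
```python
from h import *
im=get_image("wrist")
for z in (.03,.042): print(z,[(x,wpix(im,[x/1000,0,z])[1].round()) for x in (32,24,16,8,0,-8)])
for z in (-.043,-.05,-.055,-.06): print(z,[(x,wpix(im,[x/1000,0,z])[1].round()) for x in (32,36,40,44,48)])
# widths
for z in (-.043,.042): print(wpix(im,[0,.032,z])-wpix(im,[0,-.032,z]))
```

```text
0.03 [(32, np.float64(182.0)), (24, np.float64(195.0)), (16, np.float64(208.0)), (8, np.float64(221.0)), (0, np.float64(233.0)), (-8, np.float64(245.0))]
0.042 [(32, np.float64(177.0)), (24, np.float64(190.0)), (16, np.float64(202.0)), (8, np.float64(214.0)), (0, np.float64(226.0)), (-8, np.float64(237.0))]
-0.043 [(32, np.float64(231.0)), (36, np.float64(220.0)), (40, np.float64(209.0)), (44, np.float64(198.0)), (48, np.float64(186.0))]
-0.05 [(32, np.float64(239.0)), (36, np.float64(228.0)), (40, np.float64(216.0)), (44, np.float64(204.0)), (48, np.float64(192.0))]
-0.055 [(32, np.float64(246.0)), (36, np.float64(234.0)), (40, np.float64(222.0)), (44, np.float64(209.0)), (48, np.float64(196.0))]
-0.06 [(32, np.float64(253.0)), (36, np.float64(241.0)), (40, np.float64(228.0)), (44, np.float64(215.0)), (48, np.float64(201.0))]
[159.94473878  -0.29611715]
[9.91305354e+01 7.19979451e-02]
```

Request:
{"fn": "servo_tool", "kwargs": {
  "series": [
    [[0,0,-4,0,0],[0,0,-5,0,0],[4.5,2.2,0,0,0],[5.2,2.2,0,0,0],[5.3,2.2,0,0,0]]
  ]
}}

```text
t: 24.12
tool_pos: [0.333, -0.185, 0.1557]
eef_rot: [0.707, 0.707, -0.011, -0.004]
ft_force: [0.5, -0.0, -2.4]
finger_gap: 0.0647
```

Request:
{"fn": "servo_tool", "kwargs": {
  "series": [
    [[5.3,2.1,0,0,0],[5.3,2.1,0,0,0],[5.3,2.1,0,0,0],[5.3,2.1,0,0,0],[5.3,2.1,0,0,0]]
  ]
}}

```text
t: 24.75
tool_pos: [0.4379, 0.0808, 0.151]
eef_rot: [0.707, 0.707, -0.011, -0.004]
ft_force: [0.6, -1.3, -1.7]
finger_gap: 0.0644
```

Request:
{"fn": "servo_tool", "kwargs": {
  "series": [
    [[5.3,2.0,0,0,0],[5.3,2.0,0,0,0],[5.3,2.0,0,0,0],[3,1.0,3,0,0],[0,0,4,0,0]]
  ]
}}

```text
t: 25.38
tool_pos: [0.5074, 0.27, 0.0781]
eef_rot: [0.706, 0.708, -0.009, -0.004]
ft_force: [-0.3, -0.4, -2.8]
finger_gap: 0.0648
```

```bash
cat >> h.py <<'E'
def tilt(im=None):
    """front-wall rows at the centre column: [bottom edge row, mouth row]"""
    im=im or get_image("wrist"); g=cv2.cvtColor(im["image"],cv2.COLOR_BGR2GRAY).astype(int)
    print("col326",[(r,int(g[r,322:328].mean())) for r in range(150,290,4)])
    return im
E
python3 - <<'E'
from h import *
s=read_state(); print(s["t"],s["tool_pos"].round(4),s["finger_gap"],s["ft_force"].round(2),Tt(s)[:3,2].round(3))
im=tilt()
plan([.51,.28,.06],90)
E
```

```text
25.375 [0.5074 0.27   0.0781] 0.06481459742822629 [-0.31 -0.43 -2.85] [-0.019 -0.007 -1.   ]
col326 [(150, 128), (154, 128), (158, 128), (162, 128), (166, 128), (170, 128), (174, 128), (178, 128), (182, 128), (186, 127), (190, 128), (194, 128), (198, 128), (202, 127), (206, 127), (210, 127), (214, 75), (218, 65), (222, 66), (226, 66), (230, 66), (234, 63), (238, 195), (242, 171), (246, 66), (250, 74), (254, 71), (258, 60), (262, 76), (266, 74), (270, 57), (274, 58), (278, 58), (282, 58), (286, 67)]
at [0.5023 0.267  0.0706] yaw 90.16 dyaw -0.2
[[np.float64(1.3), np.float64(0.78), np.float64(1.06), np.float64(0.2)]]
```

Request:
{"fn": "servo_tool", "kwargs": {
  "series": [
    [[0,0,2.4,0,0],[0,0,0.7,0,0],[0.7,0,0,0,0],[0.7,0,0,0,0],[0.7,0,0,0,0]]
  ]
}}

```text
t: 26.05
tool_pos: [0.5058, 0.2888, 0.0479]
eef_rot: [0.707, 0.707, -0.01, -0.005]
ft_force: [0.3, -0.4, -2.2]
finger_gap: 0.0647
```

Run:
```python
from h import *
s=read_state(); print(s["t"],s["tool_pos"].round(4),s["finger_gap"],s["ft_force"].round(2))
im=tilt()
```

```text
26.05 [0.5058 0.2888 0.0479] 0.06469956287029506 [ 0.27 -0.39 -2.22]
col326 [(150, 127), (154, 127), (158, 127), (162, 127), (166, 127), (170, 127), (174, 127), (178, 127), (182, 127), (186, 127), (190, 127), (194, 127), (198, 127), (202, 128), (206, 128), (210, 127), (214, 76), (218, 65), (222, 66), (226, 66), (230, 66), (234, 64), (238, 195), (242, 171), (246, 61), (250, 73), (254, 72), (258, 26), (262, 75), (266, 74), (270, 58), (274, 58), (278, 59), (282, 59), (286, 70)]
```

Request:
{"fn": "servo_tool", "kwargs": {
  "series": [
    [[0,0,0.6,0,0],[0,0,0.5,0,0],[0.7,0,0,0,0],[0.7,0,0,0,0],[0.7,0,0,0,0]]
  ]
}}

```text
t: 26.72
tool_pos: [0.5067, 0.3096, 0.0389]
eef_rot: [0.707, 0.707, -0.009, -0.004]
ft_force: [-1.9, -1.1, 9.8]
finger_gap: 0.0643
```

Run:
```python
from h import *
s=read_state(); print(s["t"],s["tool_pos"].round(4),s["finger_gap"],s["ft_force"].round(2))
im=tilt()
```

```text
26.725 [0.5067 0.3096 0.0389] 0.06427724680102348 [-1.86 -1.05  9.78]
col326 [(150, 127), (154, 127), (158, 127), (162, 127), (166, 127), (170, 128), (174, 127), (178, 127), (182, 128), (186, 128), (190, 128), (194, 128), (198, 128), (202, 128), (206, 128), (210, 128), (214, 128), (218, 128), (222, 128), (226, 128), (230, 175), (234, 170), (238, 64), (242, 65), (246, 65), (250, 78), (254, 79), (258, 67), (262, 61), (266, 62), (270, 67), (274, 86), (278, 87), (282, 38), (286, 81)]
```

Request:
{"fn": "servo_tool", "kwargs": {
  "series": [
    [[1.0,0,0.2,0,0],[1.0,0,0.3,0,0],[0.95,0,0.5,0,0],[0.95,0,0.5,0,0],[0,0,0,0,0]]
  ]
}}

```text
t: 27.4
tool_pos: [0.5053, 0.3489, 0.021]
eef_rot: [0.707, 0.707, -0.01, -0.005]
ft_force: [-0.0, 1.6, 4.5]
finger_gap: 0.0642
```

Run:
```python
from h import *
s=read_state(); print(s["t"],s["tool_pos"].round(4),s["finger_gap"],s["ft_force"].round(2))
im=tilt(); sc=get_image("scene"); p=px(sc,[*s["tool_pos"][:2],.04]).astype(int)
A=im["image"][150:400,170:490]; B=cv2.resize(sc["image"][p[1]-45:p[1]+45,p[0]-60:p[0]+60],(333,250),interpolation=2)
cv2.imwrite("pics/v11.png",np.hstack([A,B]))
```

```text
27.4 [0.5053 0.3489 0.021 ] 0.0641587201017147 [-0.02  1.56  4.49]
col326 [(150, 123), (154, 123), (158, 123), (162, 123), (166, 124), (170, 124), (174, 124), (178, 124), (182, 124), (186, 124), (190, 124), (194, 124), (198, 124), (202, 124), (206, 124), (210, 125), (214, 125), (218, 124), (222, 125), (226, 125), (230, 149), (234, 124), (238, 125), (242, 125), (246, 125), (250, 125), (254, 124), (258, 124), (262, 124), (266, 124), (270, 124), (274, 124), (278, 123), (282, 123), (286, 124)]
```

View pics/v11.png

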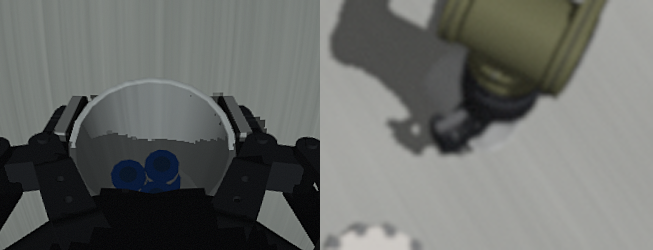

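Run:
```python
from h import *
im=get_image("wrist"); A=np.linspace(-np.pi,np.pi,73)
for b,zp in ((.072,-.028),(.072,-.034),(.075,-.039)):
  for th in (16,30,40,50,60,70):
    P=np.array([wpix(im,cuppt(th,b,.085,.0305,a,zp)) for a in A]); i=P[:,1].argmin(); j=P[:,0].argmax()
    print(b,zp,th,"apex",P[i].round(),"widest",P[j].round(), "width",(P[j]-P[P[:,0].argmin()])[0].round(),"bot front",wpix(im,cuppt(th,b,0,.032,0,zp)).round())
```

```text
0.072 -0.028 16 apex [327. 218.] widest [403. 287.] width 152.0 bot front [325. 206.]
0.072 -0.028 30 apex [327. 211.] widest [403. 285.] width 153.0 bot front [325. 233.]
0.072 -0.028 40 apex [327. 209.] widest [403. 286.] width 152.0 bot front [325. 252.]
0.072 -0.028 50 apex [327. 210.] widest [403. 280.] width 152.0 bot front [325. 272.]
0.072 -0.028 60 apex [327. 213.] widest [403. 281.] width 151.0 bot front [325. 292.]
0.072 -0.028 70 apex [326. 217.] widest [402. 275.] width 150.0 bot front [325. 312.]
0.072 -0.034 16 apex [328. 223.] widest [407. 295.] width 159.0 bot front [325. 209.]
0.072 -0.034 30 apex [327. 216.] widest [407. 293.] width 159.0 bot front [325. 236.]
0.072 -0.034 40 apex [327. 214.] widest [407. 294.] width 159.0 bot front [325. 256.]
0.072 -0.034 50 apex [327. 214.] widest [406. 288.] width 159.0 bot front [325. 277.]
0.072 -0.034 60 apex [327. 217.] widest [406. 289.] width 158.0 bot front [325. 297.]
0.072 -0.034 70 apex [327. 222.] widest [406. 282.] width 157.0 bot front [325. 317.]
0.075 -0.039 16 apex [328. 228.] widest [408. 300.] width 161.0 bot front [325. 211.]
0.075 -0.039 30 apex [327. 222.] widest [408. 300.] width 161.0 bot front [325. 240.]
0.075 -0.039 40 apex [327. 221.] widest [407. 302.] width 161.0 bot front [325. 261.]
0.075 -0.039 50 apex [327. 222.] widest [407. 298.] width 161.0 bot front [325. 282.]
0.075 -0.039 60 apex [327. 226.] widest [407. 299.] width 160.0 bot front [325. 303.]
0.075 -0.039 70 apex [327. 231.] widest [407. 294.] width 160.0 bot front [325. 324.]
```

Request:
{"fn": "servo_tool", "kwargs": {
  "series": [
    [[0.6,0,0.5,0,0],[0.6,0,0.7,0,0],[0,0,-3,0,0],[0,0,-5,0,0],[0,0,-5,0,0]]
  ]
}}

```text
t: 28.18
tool_pos: [0.5057, 0.3593, 0.1369]
eef_rot: [0.707, 0.707, -0.013, -0.005]
ft_force: [0.6, 0.5, -2.0]
finger_gap: 0.0642
```

Run:
```python
from h import *
s=read_state(); print(s["t"],s["tool_pos"].round(4),s["finger_gap"],s["ft_force"].round(2))
im=get_image("wrist"); cv2.imwrite("pics/w11.png",im["image"]); g=cv2.cvtColor(im["image"],cv2.COLOR_BGR2GRAY).astype(int)
print([(r,int(g[r,322:328].mean())) for r in range(200,260,3)])
plan([.5763,.03,.15],90)
```

```text
28.175 [0.5057 0.3593 0.1369] 0.06421283294706319 [ 0.61  0.54 -2.04]
[(200, 121), (203, 121), (206, 121), (209, 121), (212, 121), (215, 121), (218, 121), (221, 121), (224, 121), (227, 121), (230, 122), (233, 134), (236, 133), (239, 132), (242, 133), (245, 132), (248, 132), (251, 132), (254, 132), (257, 132)]
at [0.5098 0.3617 0.1461] yaw 90.01 dyaw -0.0
[[np.float64(-5.53), np.float64(1.11), np.float64(-0.07), np.float64(0.0)], [np.float64(-5.53), np.float64(1.11), np.float64(-0.07), np.float64(0.0)], [np.float64(-5.53), np.float64(1.11), np.float64(-0.07), np.float64(0.0)], [np.float64(-5.53), np.float64(1.11), np.float64(-0.07), np.float64(0.0)], [np.float64(-5.53), np.float64(1.11), np.float64(-0.07), np.float64(0.0)], [np.float64(-5.53), np.float64(1.11), np.float64(-0.07), np.float64(0.0)]]
```

Request:
{"fn": "servo_tool", "kwargs": {
  "series": [
    [[-1,0.3,0,0,0],[-2,0.5,0,0,0],[-3,0.7,0,0,0],[-4,0.8,0,0,0],[-5,0.9,0,0,0]]
  ]
}}

```text
t: 28.85
tool_pos: [0.5374, 0.208, 0.1352]
eef_rot: [0.707, 0.707, -0.014, -0.006]
ft_force: [0.6, 0.7, -2.4]
finger_gap: 0.0642
```

Request:
{"fn": "servo_tool", "kwargs": {
  "series": [
    [[-5.5,1.0,0,0,0],[-5,1.0,0,0,0],[-3.5,0.8,0,0,0],[-2.2,0.6,0,0,0],[0,0,0,0,0]]
  ]
}}

```text
t: 29.48
tool_pos: [0.5715, 0.0462, 0.1363]
eef_rot: [0.708, 0.706, -0.013, -0.007]
ft_force: [0.6, -0.0, -1.6]
finger_gap: 0.0643
```

Run:
```python
from h import *
s=read_state(); print(s["t"],s["tool_pos"].round(4),s["finger_gap"],s["ft_force"].round(2))
im=get_image("wrist"); g=cv2.cvtColor(im["image"],cv2.COLOR_BGR2GRAY).astype(int)
H,S,V=cv2.split(cv2.cvtColor(im["image"],cv2.COLOR_BGR2HSV)); print("blue px in cup",((H>100)&(H<130)&(S>110))[220:380,240:410].sum())
plan([.5763,.046,.10],90)
cv2.imwrite("pics/w12.png",im["image"])
```

```text
29.475 [0.5715 0.0462 0.1363] 0.06433019940863607 [ 0.59 -0.03 -1.65]
blue px in cup 1512
at [0.5715 0.0474 0.1366] yaw 89.9 dyaw 0.1
[[np.float64(-0.14), np.float64(0.48), np.float64(3.66), np.float64(-0.1)]]
```

Request:
{"fn": "servo_tool", "kwargs": {
  "series": [
    [[0,0.4,1.5,0,0],[-0.1,0,1.7,0,0],[0,0,0.8,0,0],[0,0,0,0,0],[0,0,0,0,0]]
  ]
}}

```text
t: 30.15
tool_pos: [0.5766, 0.0476, 0.0994]
eef_rot: [0.707, 0.707, -0.011, -0.005]
ft_force: [0.2, -0.3, -0.5]
finger_gap: 0.0646
```

Request:
{"fn": "servo_tool", "kwargs": {
  "series": [
    [[0,0,0.3,0,0],[0,0,0.3,0,0],[0,0,0.3,0,0],[0,0,0,0,0],[0,0,0,0,0]]
  ]
}}

```text
t: 30.78
tool_pos: [0.5771, 0.0469, 0.0913]
eef_rot: [0.707, 0.707, -0.011, -0.004]
ft_force: [-0.6, -2.0, 5.0]
finger_gap: 0.0645
```

Request:
{"fn": "servo_tool", "kwargs": {
  "series": [
    [[0,0,0.3,0,0],[0,0,0.3,0,0],[0,0,0.3,0,0],[0,0,0.3,0,0],[0,0,0,0,0]]
  ]
}}

```text
t: 31.4
tool_pos: [0.5776, 0.0476, 0.08]
eef_rot: [0.707, 0.707, -0.009, -0.004]
ft_force: [0.7, 1.5, 7.2]
finger_gap: 0.064
```

Run:
```python
from h import *
s=read_state(); print(s["t"],s["tool_pos"].round(4),s["finger_gap"],s["ft_force"].round(2))
im=get_image("wrist"); g=cv2.cvtColor(im["image"],cv2.COLOR_BGR2GRAY).astype(int)
H,S,V=cv2.split(cv2.cvtColor(im["image"],cv2.COLOR_BGR2HSV)); m=((H>100)&(H<130)&(S>110)); m[:, :150]=0; m[:,480:]=0
ys,xs=np.where(m[150:390]); print("blue",m[150:390].sum(),xs.mean(),ys.mean()+150,ys.min()+150,ys.max()+150)
cv2.imwrite("pics/w13.png",im["image"])
```

```text
31.4 [0.5776 0.0476 0.08  ] 0.06400818372539376 [0.66 1.49 7.25]
blue 178 311.82022471910113 340.94943820224717 251 389
```

Request:
{"fn": "servo_tool", "kwargs": {
  "series": [
    [[0,0,0.3,0,0],[0,0,0.3,0,0],[0,0,0.3,0,0],[0,0,0,0,0],[0,0,0,0,0]]
  ]
}}

```text
t: 32.08
tool_pos: [0.5792, 0.0467, 0.0772]
eef_rot: [0.707, 0.707, -0.009, -0.002]
ft_force: [-13.1, -0.3, 33.5]
finger_gap: 0.0641
```

Run:
```python
from h import *
s=read_state(); print(s["t"],s["tool_pos"].round(4),s["finger_gap"],s["ft_force"].round(2))
im=get_image("wrist"); cv2.imwrite("pics/w14.png",im["image"])
H,S,V=cv2.split(cv2.cvtColor(im["image"],cv2.COLOR_BGR2HSV)); m=((H>100)&(H<130)&(S>110)); m[:, :150]=0; m[:,480:]=0
ys,xs=np.where(m[150:390]); print("blue",m[150:390].sum(),xs.mean(),ys.mean()+150,ys.min()+150,ys.max()+150)
sc=get_image("scene"); p=px(sc,[.5763,.068,.09]).astype(int); c=sc["image"][p[1]-45:p[1]+45,p[0]-60:p[0]+60]
cv2.imwrite("pics/v12.png",np.hstack([im["image"][150:400,170:490],cv2.resize(c,(333,250),interpolation=2)]))
for b in boxes_of("cap1",sc): print("cap",np.round(b["location"],3),b["confidence"])
for b in boxes_of("cup",sc): print("cup",np.round(b["location"],3),b["confidence"])
```

```text
32.075 [0.5792 0.0467 0.0772] 0.06413489873496511 [-13.07  -0.26  33.54]
blue 155 330.5483870967742 346.4258064516129 252 389
cup [0.589 0.041 0.106] 0.64
```

Request:
{"fn": "servo_tool", "kwargs": {
  "series": [
    [[0,0,-0.6,0,0],[0,0.1,-0.4,0,0],[0,0,0,0,0],[0,0,0,0,0],[0,0,0,0,0]]
  ]
}}

```text
t: 32.9
tool_pos: [0.5774, 0.0474, 0.0796]
eef_rot: [0.707, 0.707, -0.011, -0.005]
ft_force: [-1.3, 2.1, 7.1]
finger_gap: 0.0641
```

Run:
```python
from h import *
s=read_state(); print(s["t"],s["tool_pos"].round(4),s["finger_gap"],s["ft_force"].round(2))
im=get_image("wrist"); sc=get_image("scene"); p=px(sc,[.5763,.068,.09]).astype(int); c=sc["image"][p[1]-45:p[1]+45,p[0]-60:p[0]+60]
t=get_image("top"); q=px(t,[.5763,.068,.09]).astype(int); d=t["image"][q[1]-32:q[1]+32,q[0]-40:q[0]+40]
A=im["image"][100:400,140:520]; 
cv2.imwrite("pics/v12.png",np.hstack([A,cv2.resize(c,(400,300),interpolation=2)]))
cv2.imwrite("pics/v12b.png",d)
```

```text
32.9 [0.5774 0.0474 0.0796] 0.06407065898271135 [-1.26  2.09  7.05]
```

View pics/v12.png

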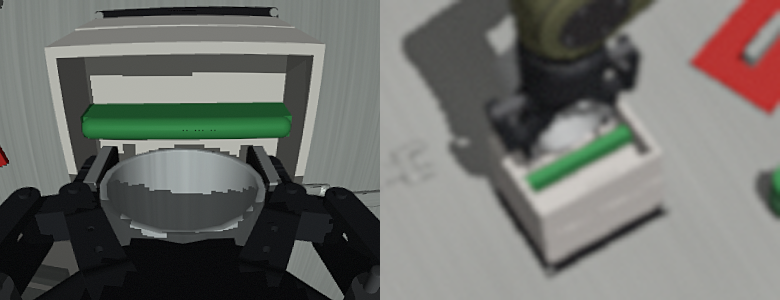

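Run:
```python
from h import *
im=get_image("wrist"); A=np.linspace(-np.pi,np.pi,73)
print("cam in tool",im["hand_eye"][:3,3].round(3))
from scipy.optimize import least_squares
def f(v):
    P=np.array([wpix(im,cuppt(v[0],v[1],.085,.031,a,v[2])) for a in A]); 
    return [P[:,1].min()-249, P[:,1].max()-335, np.ptp(P[:,0])-162]
for b in (.04,.06,.07,.08):
    r=least_squares(lambda v:f([v[0],b,v[1]]),[75,-.03],x_scale=[1,.001],diff_step=1e-3); print(b,r.x.round(3),r.cost.round(1),np.round(r.fun,1))
```

```text
cam in tool [ 0.074 -0.002 -0.142]
0.04 [-7.978  0.01 ] 258.4 [ -3.4  14.5 -17.2]
0.06 [ 9.0977e+01 -5.4000e-02] 741.6 [-20.5 -12.7  30.1]
0.07 [ 9.1596e+01 -4.6000e-02] 78.8 [-5.9 -3.8 10.4]
0.08 [ 9.0365e+01 -3.6000e-02] 35.8 [ 3.5  2.4 -7.3]
```

Request:
{"fn": "servo_tool", "kwargs": {
  "series": [
    [[0,0,-2,0,0],[0,1,-3,0,0],[1.5,3.5,0,0,0],[1.8,4,0,0,0],[1.5,3.5,0,0,0]]
  ]
}}

```text
t: 33.72
tool_pos: [0.6983, 0.0961, 0.125]
eef_rot: [0.707, 0.707, -0.012, -0.006]
ft_force: [0.8, 0.1, -2.3]
finger_gap: 0.0642
```

Request:
{"fn": "servo_tool", "kwargs": {
  "series": [
    [[1.0,2.0,2,0,0],[0.5,0.4,4,0,0],[0,0,4,0,0],[0,0,1.0,0,0],[0,0,0,0,0]]
  ]
}}

```text
t: 34.35
tool_pos: [0.7187, 0.1096, 0.0145]
eef_rot: [0.707, 0.707, -0.012, -0.006]
ft_force: [-0.1, -0.6, -0.8]
finger_gap: 0.0637
```

Request:
{"fn": "servo_tool", "kwargs": {
  "series": [
    [[0,0,0.5,0,0],[0,0,0.4,0,0],[0,0,0.3,0,0],[0,0,0.2,0,0],[0,0,0,0,0]]
  ]
}}

```text
t: 34.98
tool_pos: [0.7189, 0.1097, 0.001]
eef_rot: [0.707, 0.707, -0.011, -0.005]
ft_force: [1.0, -0.2, -2.2]
finger_gap: 0.0639
```

Request:
{"fn": "servo_tool", "kwargs": {
  "series": [
    [[0,0,0.2,0,0],[0,0,0.2,0,0],[0,0,0.2,0,0],[0,0,0,0,0],[0,0,0,0,0]]
  ]
}}

```text
t: 35.6
tool_pos: [0.719, 0.1096, -0.0048]
eef_rot: [0.707, 0.707, -0.011, -0.005]
ft_force: [1.1, 0.5, -1.6]
finger_gap: 0.064
```

Request:
{"fn": "servo_tool", "kwargs": {
  "series": [
    [[0,0,0,0,0.7],[0,0,0,0,0.7],[-0.9,0,-0.7,0,0.7],[-0.8,0,-0.6,0,0.7],[0,0,0,0,0.7]]
  ]
}}

```text
t: 36.22
tool_pos: [0.7202, 0.0917, 0.0099]
eef_rot: [0.707, 0.707, -0.01, -0.004]
ft_force: [0.8, 0.3, -0.6]
finger_gap: 0.0727
```

Request:
{"fn": "servo_tool", "kwargs": {
  "series": [
    [[0,0,0,0,0],[0,0,0,0,0],[0,0,0,0,0],[0,0,0,0,0],[0,0,0,0,0]]
  ]
}}

```text
t: 36.85
tool_pos: [0.7197, 0.0922, 0.0096]
eef_rot: [0.707, 0.707, -0.011, -0.004]
ft_force: [-1.8, -3.3, 6.7]
finger_gap: 0.065
```

```bash
cat >> h.py <<'E'
def fitcup(im,b,mouth):  # mouth=(top row,bottom row,width)
    from scipy.optimize import least_squares
    A=np.linspace(-np.pi,np.pi,73)
    def f(v):
        P=np.array([wpix(im,cuppt(v[0],b,.085,.031,a,v[1])) for a in A]); return [P[:,1].min()-mouth[0],P[:,1].max()-mouth[1],np.ptp(P[:,0])-mouth[2]]
    r=least_squares(f,[90,-.03],x_scale=[1,.001],diff_step=1e-3); print("fit",b,r.x.round(3),np.round(r.fun,1))
def blues():
    for n in ("top","scene"):
        t=get_image(n); H,S,V=cv2.split(cv2.cvtColor(t["image"],cv2.COLOR_BGR2HSV)); m=((H>100)&(H<130)&(S>110)).astype(np.uint8)
        k,l,st,c=cv2.connectedComponentsWithStats(m)
        print(n,[(int(st[i][4]),ray(t,c[i],.06)[:2].round(3).tolist()) for i in range(1,k) if st[i][4]>5 and .4<ray(t,c[i],.06)[0]<.85 and -.1<ray(t,c[i],.06)[1]<.3])
E
python3 - <<'E'
from h import *
s=read_state(); print(s["t"],s["tool_pos"].round(4),s["finger_gap"],s["ft_force"].round(2))
im=get_image("wrist"); cv2.imwrite("pics/w15.png",im["image"]); g=cv2.cvtColor(im["image"],cv2.COLOR_BGR2GRAY).astype(int)
print([(r,int(g[r,322:328].mean())) for r in range(150,340,4)])
blues()
E
```

```text
36.85 [0.7197 0.0922 0.0096] 0.06501977222305826 [-1.78 -3.32  6.71]
[(150, 139), (154, 139), (158, 139), (162, 139), (166, 138), (170, 138), (174, 138), (178, 138), (182, 138), (186, 138), (190, 138), (194, 138), (198, 123), (202, 173), (206, 175), (210, 175), (214, 175), (218, 175), (222, 175), (226, 175), (230, 175), (234, 174), (238, 175), (242, 189), (246, 76), (250, 76), (254, 118), (258, 182), (262, 174), (266, 178), (270, 179), (274, 178), (278, 179), (282, 178), (286, 178), (290, 179), (294, 179), (298, 178), (302, 178), (306, 178), (310, 178), (314, 178), (318, 116), (322, 77), (326, 77), (330, 76), (334, 76), (338, 76)]
top [(125, [0.755, 0.227])]
scene [(162, [0.761, 0.23])]
```

Request:
{"fn": "servo_tool", "kwargs": {
  "series": [
    [[0,0,-2,0,0],[0,0,-4.5,0,0],[0,0,-5,0,0],[-0.6,-2.5,0,0,0],[-1.1,-4,0,0,0]]
  ]
}}

```text
t: 37.62
tool_pos: [0.6573, 0.0771, 0.1268]
eef_rot: [0.707, 0.708, -0.01, -0.004]
ft_force: [-0.6, -0.2, -3.1]
finger_gap: 0.0648
```

Request:
{"fn": "servo_tool", "kwargs": {
  "series": [
    [[-1.3,-4.0,0,0,0],[-1.1,-2.8,0,0,0],[-0.6,-1.0,0,0,0],[0,0,0,0,0],[0,0,0,0,0]]
  ]
}}

```text
t: 38.25
tool_pos: [0.58, 0.0469, 0.1274]
eef_rot: [0.707, 0.707, -0.011, -0.005]
ft_force: [0.7, 1.1, -2.4]
finger_gap: 0.0648
```

Run:
```python
from h import *
s=read_state(); print(s["t"],s["tool_pos"].round(4),s["finger_gap"],s["ft_force"].round(2))
im=get_image("wrist"); cv2.imwrite("pics/w16.png",im["image"]); g=cv2.cvtColor(im["image"],cv2.COLOR_BGR2GRAY).astype(int)
print([(r,int(g[r,322:328].mean())) for r in range(190,340,4)])
```

```text
38.25 [0.58   0.0469 0.1274] 0.06479419401174487 [ 0.74  1.1  -2.37]
[(190, 105), (194, 81), (198, 163), (202, 156), (206, 156), (210, 156), (214, 156), (218, 156), (222, 157), (226, 157), (230, 157), (234, 157), (238, 157), (242, 157), (246, 157), (250, 62), (254, 69), (258, 69), (262, 107), (266, 169), (270, 158), (274, 158), (278, 159), (282, 158), (286, 158), (290, 158), (294, 158), (298, 158), (302, 159), (306, 158), (310, 158), (314, 160), (318, 68), (322, 69), (326, 68), (330, 69), (334, 69), (338, 69)]
```

Request:
{"fn": "servo_tool", "kwargs": {
  "series": [
    [[-0.3,-0.2,1.2,0,0],[-0.2,-0.1,1.0,0,0],[0,0,0.4,0,0],[0,0,0.4,0,0],[0,0,0,0,0]]
  ]
}}

```text
t: 38.92
tool_pos: [0.5746, 0.0417, 0.0982]
eef_rot: [0.707, 0.707, -0.012, -0.006]
ft_force: [-5.4, 1.2, 7.9]
finger_gap: 0.0648
```

Request:
{"fn": "servo_tool", "kwargs": {
  "series": [
    [[0,0,0.2,0,0],[0,0,0.2,0,0],[0,0,0,0,0],[0,0,0,0,0],[0,0,0,0,0]]
  ]
}}

```text
t: 39.55
tool_pos: [0.5747, 0.0416, 0.0945]
eef_rot: [0.707, 0.707, -0.012, -0.006]
ft_force: [-6.8, 1.5, 7.3]
finger_gap: 0.065
```

Run:
```python
from h import *
s=read_state(); print(s["t"],s["tool_pos"].round(4),s["finger_gap"],s["ft_force"].round(2))
blues()
im=get_image("wrist"); cv2.imwrite("pics/w17.png",im["image"]); g=cv2.cvtColor(im["image"],cv2.COLOR_BGR2GRAY).astype(int)
print([(r,int(g[r,322:328].mean())) for r in range(190,340,4)])
H,S,V=cv2.split(cv2.cvtColor(im["image"],cv2.COLOR_BGR2HSV)); m=((H>100)&(H<130)&(S>110)).astype(np.uint8)
k,l,st,c=cv2.connectedComponentsWithStats(m); print([(st[i][4],c[i].round()) for i in range(1,k) if st[i][4]>20])
```

```text
39.55 [0.5747 0.0416 0.0945] 0.06497347517894189 [-6.8   1.48  7.28]
top [(123, [0.755, 0.227])]
scene [(162, [0.761, 0.23])]
[(190, 54), (194, 56), (198, 54), (202, 80), (206, 107), (210, 172), (214, 172), (218, 172), (222, 171), (226, 171), (230, 170), (234, 157), (238, 189), (242, 177), (246, 177), (250, 177), (254, 177), (258, 177), (262, 176), (266, 176), (270, 176), (274, 176), (278, 175), (282, 174), (286, 174), (290, 174), (294, 174), (298, 173), (302, 172), (306, 171), (310, 171), (314, 171), (318, 63), (322, 71), (326, 71), (330, 70), (334, 70), (338, 70)]
[(np.int32(446), array([567.,   6.]))]
```

Request:
{"fn": "servo_tool", "kwargs": {
  "series": [
    [[0,0,0.15,0,0],[0,0,0.1,0,0],[0,0,0,0,0],[0,0,-0.5,0,0],[0,0,-0.3,0,0]]
  ]
}}

```text
t: 40.33
tool_pos: [0.5756, 0.0414, 0.0988]
eef_rot: [0.707, 0.707, -0.011, -0.005]
ft_force: [0.9, -0.1, -2.3]
finger_gap: 0.0646
```

Request:
{"fn": "servo_tool", "kwargs": {
  "series": [
    [[1.2,0,0,0,0],[-1.2,0,0,0,0],[1.2,0,0,0,0],[-1.2,0,0,0,0],[0,0,0,0,0]]
  ]
}}

```text
t: 40.95
tool_pos: [0.5753, 0.0407, 0.0985]
eef_rot: [0.707, 0.707, -0.011, -0.005]
ft_force: [0.2, 0.2, -0.9]
finger_gap: 0.0645
```

Run:
```python
from h import *
s=read_state(); print(s["t"],s["tool_pos"].round(4),s["finger_gap"],s["ft_force"].round(2))
blues()
im=get_image("wrist"); cv2.imwrite("pics/w18.png",im["image"])
H,S,V=cv2.split(cv2.cvtColor(im["image"],cv2.COLOR_BGR2HSV)); m=((H>100)&(H<130)&(S>110)).astype(np.uint8)
k,l,st,c=cv2.connectedComponentsWithStats(m); print([(st[i][4],c[i].round()) for i in range(1,k) if st[i][4]>8])
a=cv2.imread("pics/w18.png")[150:380:10,200:450:10]
for r in range(220,380,8): print(r,''.join('B' if m[r,x] else 'g' if (45<H[r,x]<80 and S[r,x]>100) else '#' if V[r,x]>190 else '+' if V[r,x]>140 else '-' if V[r,x]>80 else '.' for x in range(200,452,4)))
```

```text
40.95 [0.5753 0.0407 0.0985] 0.06449839456018087 [ 0.16  0.18 -0.9 ]
top [(124, [0.755, 0.227])]
scene [(162, [0.761, 0.23])]
[(np.int32(445), array([562.,   6.])), (np.int32(330), array([339., 136.])), (np.int32(238), array([355., 140.])), (np.int32(45), array([362., 229.])), (np.int32(305), array([344., 232.]))]
220 -----++-.....-...------+++++++++++++++++++-----...++++....+++--
228 ------++.....---.....--++++++++++-BBBBB--B----..--++++....++---
236 ------++.....----+++++-..........BBBBBBBB.----+---++++....++---
244 ------++-....----++++++++++++++++++++++++++++++---+++-....++---
252 -------+#.--.----++++++++++++++++++++++++++++-+-------...-++---
260 -------..--..----++++++++++++++++++++++++++++----..--....++----
268 -----...---..----++++++++++++++++++++++++++++----..---...++---.
276 ----B..---...----++++++++++++++++++++++++++++----...---.....---
284 --...........----+++++++++++++++++++++++++++-----....+......---
292 ...............--+++++++++++++++++++++++++++----..............-
300 .................-++++++++++++++++++++++++++--.................
308 .....................++++++++++++++++++++++-...................
316 .........................-++-+++++-............................
324 ...............................................................
332 ...............................................................
340 ....................................B......................-...
348 ..........................................................B----
356 ..........................................................-----
364 ................................................B........------
372 ..........................................................-----
```

Request:
{"fn": "servo_tool", "kwargs": {
  "series": [
    [[1.5,0,0,0,0],[-1.5,0,0,0,0],[1.5,0,0,0,0],[-1.5,0,0,0,0],[0,0,-1,0,0]]
  ]
}}

```text
t: 41.72
tool_pos: [0.5747, 0.0409, 0.108]
eef_rot: [0.707, 0.707, -0.012, -0.006]
ft_force: [0.4, -0.7, -1.2]
finger_gap: 0.0644
```

Request:
{"fn": "servo_tool", "kwargs": {
  "series": [
    [[0,0,-4,0,0],[0,0,-4,0,0],[0,0,0,0,0],[0,0,0,0,0],[0,0,0,0,0]]
  ]
}}

```text
t: 42.35
tool_pos: [0.5762, 0.0422, 0.1865]
eef_rot: [0.707, 0.707, -0.012, -0.006]
ft_force: [0.5, 0.1, -1.4]
finger_gap: 0.0647
```

```bash
cat >> h.py <<'E'
def caps(z,save):
    s=read_state(); im=get_image("wrist"); cv2.imwrite(save,im["image"])
    H,S,V=cv2.split(cv2.cvtColor(im["image"],cv2.COLOR_BGR2HSV)); m=((H>100)&(H<130)&(S>110)).astype(np.uint8)
    k,l,st,c=cv2.connectedComponentsWithStats(m)
    print([(int(st[i][4]),st[i][2:4].tolist(),c[i].round().tolist(),wray(im,s,c[i],z)[:2].round(3).tolist()) for i in range(1,k) if st[i][4]>12])
    return im,s
E
python3 - <<'E'
from h import *
s=read_state(); print(s["t"],s["tool_pos"].round(4),s["ft_force"].round(2),s["moment"].round(3)); caps(.065,"pics/w19.png"); blues()
im=get_image("wrist"); print([(np.round(b["location"],3).tolist(),round(b["confidence"],2)) for b in boxes_of("cap1",im)])
E
```

```text
42.35 [0.5762 0.0422 0.1865] [ 0.54  0.14 -1.37] [0.016 0.002 0.041]
[(1033, [38, 33], [507.0, 15.0], [0.743, 0.217]), (26, [8, 18], [331.0, 127.0], [0.578, 0.099]), (123, [12, 22], [339.0, 130.0], [0.585, 0.096]), (34, [19, 13], [352.0, 143.0], [0.596, 0.085]), (126, [21, 15], [348.0, 150.0], [0.593, 0.079]), (59, [14, 30], [284.0, 209.0], [0.536, 0.025]), (1152, [38, 40], [305.0, 217.0], [0.555, 0.018]), (617, [21, 57], [7.0, 345.0], [-0.204, -0.347]), (13, [11, 12], [549.0, 353.0], [0.913, -0.204]), (891, [52, 32], [26.0, 389.0], [-0.283, -0.545]), (336, [30, 18], [471.0, 391.0], [0.79, -0.257])]
top [(124, [0.755, 0.227])]
scene [(31, [0.529, -0.006]), (163, [0.761, 0.23])]
[([0.569, 0.071, 0.189], 0.75), ([0.597, 0.086, 0.074], 0.68), ([0.394, -0.102, 0.006], 0.65), ([0.585, 0.102, 0.074], 0.49)]
```

Request:
{"fn": "servo_tool", "kwargs": {
  "series": [
    [[0,0,2.5,0,0],[0,0,4,0,0],[0,0,2.2,0,0],[2.2,0,0,0,0],[-2.2,0,0,0,0]]
  ]
}}

```text
t: 43.22
tool_pos: [0.575, 0.0431, 0.1007]
eef_rot: [0.706, 0.708, -0.011, -0.006]
ft_force: [-0.1, -0.8, -1.5]
finger_gap: 0.0643
```

Request:
{"fn": "servo_tool", "kwargs": {
  "series": [
    [[2.2,0,0,0,0],[-2.2,0,0,0,0],[2.2,0,0,0,0],[-2.2,0,0,0,0],[0,0,-1,0,0]]
  ]
}}

```text
t: 43.85
tool_pos: [0.5749, 0.0409, 0.1108]
eef_rot: [0.707, 0.707, -0.012, -0.006]
ft_force: [-0.4, 0.1, -1.1]
finger_gap: 0.0646
```

Run:
```python
from h import *
s=read_state(); print(s["t"],s["tool_pos"].round(4),s["ft_force"].round(2)); im,s=caps(.065,"pics/w20.png")
print([(np.round(b["location"],3).tolist(),round(b["confidence"],2)) for b in boxes_of("cap1",im)])
```

```text
43.85 [0.5749 0.0409 0.1108] [-0.42  0.15 -1.13]
[(529, [41, 17], [554.0, 7.0], [0.74, 0.205]), (929, [53, 46], [343.0, 149.0], [0.584, 0.089]), (1288, [81, 49], [320.0, 162.0], [0.57, 0.081]), (589, [39, 20], [323.0, 229.0], [0.572, 0.037]), (166, [26, 13], [16.0, 395.0], [-0.156, -0.436])]
[([0.583, 0.088, 0.086], 0.91), ([0.597, 0.082, 0.07], 0.79), ([0.588, 0.1, 0.071], 0.77), ([0.574, 0.055, 0.114], 0.72), ([0.565, 0.088, 0.06], 0.66), ([0.575, 0.08, 0.082], 0.63)]
```

Request:
{"fn": "servo_tool", "kwargs": {
  "series": [
    [[0,0,0.8,0,0],[2.6,0,0,0,0],[-2.6,0,0,0,0],[2.6,0,0,0,0],[-2.6,0,0,0,0]]
  ]
}}

```text
t: 44.58
tool_pos: [0.5749, 0.0435, 0.1027]
eef_rot: [0.706, 0.709, -0.011, -0.006]
ft_force: [-0.2, -0.1, -1.3]
finger_gap: 0.065
```

Run:
```python
from h import *
s=read_state(); print(s["t"],s["tool_pos"].round(4),s["ft_force"].round(2)); im,s=caps(.065,"pics/w21.png")
print([(np.round(b["location"],3).tolist(),round(b["confidence"],2)) for b in boxes_of("cap1",im)])
```

```text
44.575 [0.5749 0.0435 0.1027] [-0.2  -0.12 -1.31]
[(700, [44, 20], [560.0, 8.0], [0.738, 0.205]), (867, [35, 44], [341.0, 158.0], [0.583, 0.088]), (1102, [60, 46], [302.0, 158.0], [0.56, 0.088]), (120, [15, 16], [363.0, 180.0], [0.596, 0.075]), (153, [40, 14], [336.0, 188.0], [0.58, 0.069])]
[([0.574, 0.078, 0.081], 0.93), ([0.582, 0.089, 0.086], 0.7), ([0.564, 0.092, 0.062], 0.68), ([0.553, 0.1, 0.074], 0.62), ([0.588, 0.102, 0.076], 0.6), ([0.597, 0.083, 0.072], 0.55), ([0.591, 0.08, 0.072], 0.34)]
```

Request:
{"fn": "servo_tool", "kwargs": {
  "series": [
    [[0,0,-2,0,0],[-2,-1,-2,0,0],[-4,-2,0,0,0],[-5.2,-2.65,0,0,0],[-5.2,-2.65,0,0,0]]
  ]
}}

```text
t: 45.3
tool_pos: [0.4934, -0.123, 0.1487]
eef_rot: [0.706, 0.708, -0.01, -0.004]
ft_force: [0.5, -0.4, -2.5]
finger_gap: 0.0646
```

Request:
{"fn": "servo_tool", "kwargs": {
  "series": [
    [[-5.2,-2.65,0,0,0],[-5.2,-2.65,0,0,0],[-5.2,-2.65,0,0,0],[-5.2,-2.65,0,0,0],[-5.2,-2.65,0,0,0]]
  ]
}}

```text
t: 45.92
tool_pos: [0.3609, -0.3839, 0.154]
eef_rot: [0.707, 0.707, -0.011, -0.004]
ft_force: [1.2, -0.7, -1.8]
finger_gap: 0.0643
```

Request:
{"fn": "servo_tool", "kwargs": {
  "series": [
    [[-5.2,-2.65,0,0,0],[-5.2,-2.65,0,0,0],[-5.2,-2.65,0,0,0],[-2,-1,2,0,0],[0,0,4,0,0]]
  ]
}}

```text
t: 46.55
tool_pos: [0.2708, -0.563, 0.0993]
eef_rot: [0.708, 0.706, -0.013, -0.001]
ft_force: [-0.5, 0.7, -1.3]
finger_gap: 0.0645
```

Request:
{"fn": "servo_tool", "kwargs": {
  "series": [
    [[0,0,3.5,0,0],[0,0,1.5,0,0],[0,0,0.5,0,0],[0,0,0.4,0,0],[0,0,0,0,0]]
  ]
}}

```text
t: 47.18
tool_pos: [0.2696, -0.5601, 0.038]
eef_rot: [0.707, 0.707, -0.011, -0.004]
ft_force: [0.7, -0.6, -1.4]
finger_gap: 0.0649
```

Request:
{"fn": "servo_tool", "kwargs": {
  "series": [
    [[0,0,1.2,0,0],[0,0,0.6,0,0],[0,0,0.5,0,0],[0,0,0.4,0,0],[0,0,0,0,0]]
  ]
}}

```text
t: 47.8
tool_pos: [0.2687, -0.5606, 0.0107]
eef_rot: [0.707, 0.707, -0.012, -0.004]
ft_force: [-0.3, -1.2, 2.2]
finger_gap: 0.0645
```

Request:
{"fn": "servo_tool", "kwargs": {
  "series": [
    [[0,0,0,0,0.7],[0,0,0,0,0.7],[-0.8,0,-0.2,0,0.7],[-0.7,0,-0.1,0,0.7],[0,0,0,0,0]]
  ]
}}

```text
t: 48.42
tool_pos: [0.2686, -0.5763, 0.0139]
eef_rot: [0.707, 0.707, -0.012, -0.004]
ft_force: [-0.9, -2.1, 2.7]
finger_gap: 0.0645
```

Request:
{"fn": "servo_tool", "kwargs": {
  "series": [
    [[0,0,0,0,0],[0,0,0,0,0],[0,0,0,0,0],[0,0,-2,0,0],[0,0,-3,0,0]]
  ]
}}

```text
t: 49.05
tool_pos: [0.2692, -0.5713, 0.0613]
eef_rot: [0.707, 0.707, -0.009, -0.008]
ft_force: [0.6, -0.3, -1.5]
finger_gap: 0.0641
```

Run:
```python
from h import *
s=read_state(); print(s["t"],s["tool_pos"].round(4),s["ft_force"].round(2),s["finger_gap"])
im=get_image("wrist"); cv2.imwrite("pics/w22.png",im["image"]); g=cv2.cvtColor(im["image"],cv2.COLOR_BGR2GRAY).astype(int)
print([(r,int(g[r,322:328].mean())) for r in range(150,340,5)])
H,S,V=cv2.split(cv2.cvtColor(im["image"],cv2.COLOR_BGR2HSV)); m=((H>80)&(H<100)&(S>90)).astype(np.uint8)
k,l,st,c=cv2.connectedComponentsWithStats(m); print([(st[i].tolist(),wray(im,s,(c[i][0],st[i][1]+st[i][3]),.04)[:2].round(3),wray(im,s,(c[i][0],st[i][1]),.04)[:2].round(3)) for i in range(1,k) if st[i][4]>200])
blues()
```

```text
49.05 [ 0.2692 -0.5713  0.0613] [ 0.55 -0.26 -1.48] 0.06406393049386404
[(150, 93), (155, 69), (160, 70), (165, 71), (170, 85), (175, 90), (180, 90), (185, 90), (190, 89), (195, 89), (200, 89), (205, 89), (210, 96), (215, 92), (220, 93), (225, 92), (230, 92), (235, 92), (240, 92), (245, 92), (250, 92), (255, 92), (260, 92), (265, 91), (270, 91), (275, 90), (280, 90), (285, 90), (290, 90), (295, 90), (300, 89), (305, 89), (310, 89), (315, 89), (320, 88), (325, 88), (330, 87), (335, 87)]
[([190, 0, 223, 64, 13304], array([ 0.256, -0.474]), array([ 0.256, -0.438]))]
top [(124, [0.755, 0.227]), (43, [0.571, 0.088]), (18, [0.586, 0.096]), (8, [0.58, 0.076])]
scene [(44, [0.572, 0.08]), (163, [0.761, 0.23])]
```

Request:
{"fn": "servo_tool", "kwargs": {
  "series": [
    [[2.5,0,0,0,0],[3.5,0,0.3,0,0],[1.5,0,0.3,0,0],[0,0,0,0,0],[-0.2,0,0.4,0,0]]
  ]
}}

```text
t: 49.82
tool_pos: [0.2697, -0.5023, 0.0526]
eef_rot: [0.707, 0.707, -0.011, -0.004]
ft_force: [0.3, 1.7, 1.6]
finger_gap: 0.0648
```

Request:
{"fn": "servo_tool", "kwargs": {
  "series": [
    [[-0.25,0,0.5,0,0],[-0.25,0,0.5,0,0],[-0.25,0,0.5,0,0],[-0.2,0,0.5,0,0],[0,0,0,0,0]]
  ]
}}

```text
t: 50.45
tool_pos: [0.2693, -0.5119, 0.0325]
eef_rot: [0.707, 0.707, -0.011, -0.004]
ft_force: [1.5, -2.4, 2.3]
finger_gap: 0.0642
```

Run:
```python
from h import *
s=read_state(); print(s["t"],s["tool_pos"].round(4),s["ft_force"].round(2),s["finger_gap"])
im=get_image("wrist"); cv2.imwrite("pics/w23.png",im["image"]); g=cv2.cvtColor(im["image"],cv2.COLOR_BGR2GRAY).astype(int)
H,S,V=cv2.split(cv2.cvtColor(im["image"],cv2.COLOR_BGR2HSV))
for r in range(130,380,8): print(r,''.join('t' if (80<H[r,x]<100 and S[r,x]>90) else '%x'%(V[r,x]//16) for x in range(200,452,4)))
```

```text
50.45 [ 0.2693 -0.5119  0.0325] [ 1.48 -2.44  2.26] 0.06417685876406613
130 tttttttttttttttttttttttttttttttttttttttttttttttttttttttttbbbbbb
138 tttttttttttttttttttttttttttttttttttttttttttttttttttttttttbbbbbb
146 tttttttttttttttttttttttttttttttttttttttttttttttttttttttttbbbbbb
154 tttttttttttttttttttttttttttttttttttttttttttttttttttttttttbbbbbb
162 ttttttttttttttttttttttt556666cbbcdddddctttttttttttttttttbbbbbbb
170 455555555455555455565565556555bbbbbbbbbbbbdbttttttttttttbbbbbbb
178 4555555555555555655555656565559bbbbbbbbbbaaa9cc55555bbbbbbbbbbb
186 45555455555545555555556555655654bbbbbbbbbaaa999acbbbbbbbbbbbbbb
194 455454555555645555555555556555557bbbbbbbaaa999888ccbbbbbbbbbbbb
202 455554454555554555555555556555555bbbbabbaaa9998887bcbbbbbbbcbbb
210 5455554555544555555555555565555555bbbbbaaaa99888766ccbbbbbbbbbb
218 54545545555445555555555655655555565babaaaa999887765ccbbbbbbbbbb
226 545445455554445455555555556555555655abaaa99988876659cbbbbbbbbbb
234 5544555455554455555555555555555556555aaaa9998877644ccbbbbbbbbbb
242 45455554546554455555555555555555555555aaa998887444bc9bbbbbbbbbb
250 5545
[... 447 characters left out ...]
55555011111122222222
306 111111111110035555555555555555566555555555555555500111111112212
314 111111111111054455555555555555565555555555555545401111111111133
322 111111111111245555555555555555555555555555555444421111111122333
330 111111111111115544555555555555555555555555555444311111111111333
338 111111111111112545111234465555555555544332114441111111111113333
346 abb01111111111100011011111111111111111111111101111111111110baab
354 aabb111111111111111111111111111111111111111111111111111111baaaa
362 aaaa711111111111111111111111111111111111111111111111111113baaaa
370 aaabb01111111111111111111111111111111111111111111111111114aaaaa
378 bb0111111111111111111111111111111111111111111111111111111110baa
```

Run:
```python
from h import *
im=get_image("wrist")
for b in (.042,.048):
  for zp in (-.018,-.024,-.03):
    for th in (50,60,70):
        A=np.linspace(-np.pi,np.pi,73); P=np.array([wpix(im,cuppt(th,b,.085,.031,a,zp)) for a in A]); print(b,zp,th,"top",P[:,1].min().round(),"bot",P[:,1].max().round(),"width",np.ptp(P[:,0]).round(),"widest row",P[P[:,0].argmax(),1].round())
```

```text
0.042 -0.018 50 top 161.0 bot 323.0 width 180.0 widest row 245.0
0.042 -0.018 60 top 158.0 bot 294.0 width 174.0 widest row 225.0
0.042 -0.018 70 top 158.0 bot 262.0 width 167.0 widest row 213.0
0.042 -0.024 50 top 164.0 bot 336.0 width 190.0 widest row 252.0
0.042 -0.024 60 top 160.0 bot 306.0 width 184.0 widest row 231.0
0.042 -0.024 70 top 160.0 bot 273.0 width 176.0 widest row 219.0
0.042 -0.03 50 top 167.0 bot 350.0 width 200.0 widest row 261.0
0.042 -0.03 60 top 163.0 bot 319.0 width 194.0 widest row 239.0
0.042 -0.03 70 top 163.0 bot 284.0 width 186.0 widest row 225.0
0.048 -0.018 50 top 170.0 bot 326.0 width 171.0 widest row 252.0
0.048 -0.018 60 top 168.0 bot 302.0 width 167.0 widest row 235.0
0.048 -0.018 70 top 170.0 bot 275.0 width 162.0 widest row 221.0
0.048 -0.024 50 top 174.0 bot 339.0 width 180.0 widest row 259.0
0.048 -0.024 60 top 171.0 bot 314.0 width 176.0 widest row 242.0
0.048 -0.024 70 top 172.0 bot 286.0 width 170.0 widest row 231.0
0.048 -0.03 50 top 177.0 bot 352.0 width 190.0 widest row 268.0
0.048 -0.03 60 top 174.0 bot 327.0 width 185.0 widest row 249.0
0.048 -0.03 70 top 175.0 bot 297.0 width 179.0 widest row 238.0
```

Request:
{"fn": "servo_tool", "kwargs": {
  "series": [
    [[-0.4,0,0.4,0,0],[-0.6,0,0.3,0,0],[-0.6,0,0.1,0,0],[-0.6,0,0,0,0],[-0.6,0,0,0,0]]
  ]
}}

```text
t: 51.18
tool_pos: [0.269, -0.5344, 0.0271]
eef_rot: [0.707, 0.707, -0.007, -0.011]
ft_force: [0.5, 22.1, 30.9]
finger_gap: 0.0644
```

Run:
```python
from h import *
s=read_state(); print(s["t"],s["tool_pos"].round(4),s["ft_force"].round(2),s["finger_gap"])
im=get_image("wrist"); cv2.imwrite("pics/w24.png",im["image"])
H,S,V=cv2.split(cv2.cvtColor(im["image"],cv2.COLOR_BGR2HSV))
for r in range(130,350,9): print(r,''.join('t' if (80<H[r,x]<100 and S[r,x]>90) else '%x'%(V[r,x]//16) for x in range(220,440,5)))
```

```text
51.175 [ 0.269  -0.5344  0.0271] [ 0.46 22.11 30.86] 0.06440247121974152
130 445444454444544445554544454555545555459bbaab
139 444444454444444445555555444545545545456bbbab
148 44544445444454544544777777766665544444bbbaab
157 44544445444454455666deeccdcabbbabbbbabbbabbb
166 4444444544466655555556887879ee9bbbabbbbbabbb
175 4444444456555555555555888878887cdcababbbabbb
184 4444446654555555555555688878887778ddbbbbabbb
193 44444555545555555555555887788777777ddbbbaabb
202 4445544455455555555555588778777777768dbbaabb
211 44564444455555555555555587777777776666daabaa
220 44654444445555555555555558777777766666edabbb
229 455444444455455555555555557777776666655dabbb
238 465444444445555555555555555777766666555ddabb
247 565444444444545566665555556677666655555edaab
256 4654444444444655565566555656e4665555544deaaa
265 555444444444556555566665555556444444444d9baa
274 11554444444555566555655655556554444444ce125a
283 145544444446555566555566655555544444455c4112
292 11145444444556555565555665655554444456312133
301 11112654444665655556655566566554444660111221
310 11111065544456566555565565655644456501111112
319 11111144655445655655556655565455664411111111
328 11111104444665555565555565555664444111111111
337 11111110444455566666666666545544441111111111
346 1111111100111011101111111101111001111111111a
```

Request:
{"fn": "servo_tool", "kwargs": {
  "series": [
    [[-0.5,0,-0.2,0,0],[-0.6,0,-0.2,0,0],[-0.6,0,0,0,0],[-0.6,0,0,0,0],[-0.5,0,0,0,0]]
  ]
}}

```text
t: 51.85
tool_pos: [0.2683, -0.5643, 0.0278]
eef_rot: [0.707, 0.707, -0.009, -0.008]
ft_force: [-0.0, 7.6, 9.4]
finger_gap: 0.0648
```

Run:
```python
from h import *
s=read_state(); print(s["t"],s["tool_pos"].round(4),s["ft_force"].round(2),s["finger_gap"])
im=get_image("wrist"); cv2.imwrite("pics/w25.png",im["image"])
H,S,V=cv2.split(cv2.cvtColor(im["image"],cv2.COLOR_BGR2HSV))
for r in range(130,350,9): print(r,''.join('t' if (80<H[r,x]<100 and S[r,x]>90) else '%x'%(V[r,x]//16) for x in range(220,440,5)))
```

```text
51.85 [ 0.2683 -0.5643  0.0278] [-0.04  7.61  9.43] 0.06482965657976762
130 44444444444444444444baaabaaaaaabbbbaabbaaaaa
139 444444454444444444444aaababaaaabbbaaabbbaaaa
148 4444444444444444444444abbaaaaaaabbaaabbbaaaa
157 444444444444445556666665eddaaaaabbabbbbbaaaa
166 4444444444566555555555548777cedbbbabababaaaa
175 44444444565555555555555558778878daaaababaaaa
184 4444446644555555555555555777877777ecababaaaa
193 44445544554555555555555555778777777adbaaaaaa
202 4445544455445545555555555578777777766dbaaaaa
211 44664444454455555555555555587777776664daaaaa
220 44654444445455555555555555687777666666edaaaa
229 455444444445455555555555555677776666655dbaaa
238 455444444445444555555565455577766665555dcaaa
247 455444444444545565555555556446666655555ddaaa
256 455444444444465556555555555554444444444ddaaa
265 56544444444455655555555555555544444444442aaa
274 1155444444455556555565555555555444444456114a
283 14554444444555555655556555555554444446596111
292 11135444444555555555555655655554444455111233
301 11111554444555655555655555555554444661111111
310 11111055544455555555565555655544456101101111
319 11111144655545555555555655555455654411111111
328 11111114444565555565555555556654444011111111
337 11111110444455456666666665445544441111111111
346 11111111t0111010111111111111011001111111111a
```

Request:
{"fn": "servo_tool", "kwargs": {
  "series": [
    [[0,0,-0.5,0,0],[3,0,0,0,0],[2.8,0,0,0,0],[0.8,0,0.2,0,0],[0,0,0.3,0,0]]
  ]
}}

```text
t: 52.52
tool_pos: [0.2688, -0.501, 0.0283]
eef_rot: [0.707, 0.707, -0.011, -0.005]
ft_force: [-1.4, 2.7, 6.6]
finger_gap: 0.0645
```

Request:
{"fn": "servo_tool", "kwargs": {
  "series": [
    [[0,0,0,0,0.6],[0,0,0,0,0.6],[0,0,-0.6,0,0.6],[0,0,-0.5,0,0.6],[0,0,0,0,0.6]]
  ]
}}

```text
t: 53.15
tool_pos: [0.2694, -0.5015, 0.0402]
eef_rot: [0.707, 0.707, -0.011, -0.004]
ft_force: [0.0, 0.4, 0.6]
finger_gap: 0.0684
```

Run:
```python
from h import *
s=read_state(); print(s["t"],s["tool_pos"].round(4),s["ft_force"].round(2),s["finger_gap"])
im=get_image("wrist"); cv2.imwrite("pics/w26.png",im["image"])
H,S,V=cv2.split(cv2.cvtColor(im["image"],cv2.COLOR_BGR2HSV))
for r in range(120,350,9): print(r,''.join('t' if (80<H[r,x]<100 and S[r,x]>90) else '%x'%(V[r,x]//16) for x in range(220,440,5)))
```

```text
53.15 [ 0.2694 -0.5015  0.0402] [0.04 0.4  0.63] 0.06841965599751346
120 tttttttttttttttttttttttttttttttttttttttttbbb
129 tttttttttttttttttttttttttttttttttttttttttbbb
138 tttttttttttttttttttttttttttttttttttttttttbbc
147 tttttttttttttttttttttttttttttttttttttttttbcc
156 ttttttttttttttttttttttttttttttttttttttttbbcc
165 ttttttttttttttttttttttttttttttttttttttttbbcc
174 ttttttttttttttttttttttttttttttttttttttttbbbc
183 555555555555555555ttttttttttttttttttttttbbbb
192 5555555554555555555555555555555555554cbbbbbb
201 5555555555555555555555bbbbbbbcbbcbbcccbbbbcb
210 55555555555555555555555cbbbbbcbbbbbcccbbbccb
219 555555555555555555555555bbbbbccbbbbcccbbbccb
228 5555555555555555555555554bbbbccbbbbcbbbbbbbc
237 5555555555555555555555555bbbbcbbbbbcbbbbbbbb
246 555555555555555555555555558445cb854dcbbbbbbb
255 5554401555555555555555555555555c6551177bcbbb
264 114411055554555555555555555555555531117721bb
273 1440011255555555555555555555555555111137711b
282 44111112554555555555555555555555550101167611
291 15401115555555555555555555555545555111263222
300 11111145555555555555555555555554554210111222
309 11111055455555555555555555555554554500111111
318 11111555555555555555555555555554555551111112
327 11111154555555555555555555555555545511111111
336 11111115555555555555555555555555444111111111
345 11111111630111111111111111111111451111111111
```

Run:
```python
from h import *
for n in ("scene","top","wrist"):
    im=get_image(n); print(n,[(np.round(b["location"],3).tolist(),round(b["confidence"],2)) for b in boxes_of("cup",im)])
g=cv2.cvtColor(cv2.imread("pics/w26.png"),cv2.COLOR_BGR2GRAY)
for r in range(190,400,7): print(r,' '.join('%3d'%g[r,x] for x in range(210,450,8)))
```

```text
scene [([0.272, -0.512, 0.046], 0.79), ([0.577, 0.064, 0.072], 0.75)]
top []
wrist [([0.27, -0.506, 0.049], 0.93)]
190  82  82  79  80  79  83  81  78  82  82  81  84  83  85  83  83  84  81  81  83  82  86  83  81 203 184 183 188 189 183
197  83  80  79  80  80  83  81  79  81  83  82  82  83  85  83 188 187 185 180 185 186 194 189 188 190 182 183 190 187 183
204  81  79  79  81  80  83  80  78  81  82  83  82  83  84  82 140 186 183 179 184 186 191 187 187 189 182 182 189 185 184
211  80  80  79  83  80  83  80  79  82  82  82  82  83  85  82  82 187 183 182 184 188 189 188 190 188 181 184 188 183 187
218  79  82  80  81  81  80  81  78  82  82  83  83  83  85  82  82 136 183 182 185 189 190 187 190 186 179 185 186 182 188
225  77  81  81  82  82  80  80  79  82  81  82  81  82  84  83  83 144 183 182 186 189 189 185 191 187 177 185 185 183 185
232  76  79  81  82  81  80  81  80  81  80  83  81  82  84  83  82  82 184 183 186 189 187 184 192 190 179 184 188 187 183
239  78  79  82  81  81  80  82  80  80  81  82  84  85  84  87  84  87 149 183 186 187 186 183 191 189 179 183 188 1
[... 2034 characters left out ...]
  21  19  18  21  20  20  19  18  18  18  16  18  20  19  19  21  19  18   0 173
365 172  18  16  18  14  17  21  17  18  19  18  19  17  20  19  18  17  17  18  19  20  20  19  14  18  17  17  17 173 174
372 170  21  18  17  18  17  20  19  19  18  19  19  16  19  18  19  19  17  20  19  19  18  19  18  13  18  15  19 175 168
379  18  18  18  18  17  18  19  20  18  18  20  18  19  19  18  18  19  18  20  18  17  20  18  16  20  17  18  20  16 180
386  17  17  19  18  18  16  17  19  18  19  21  20  17  18  18  17  17  17  19  19  16  19  20  18  19  18  17  18  16  18
393  17  18  16  17  19  16  20  17  16  17  18  17  17  19  19  17  19  18  18  18  19  17  18  17  19  19  17  19  18  16
```

Request:
{"fn": "servo_tool", "kwargs": {
  "series": [
    [[0,0,0,0,0],[0,0,0,0,0],[0,0,0,0,0],[-0.5,0,0.3,0,0],[-0.6,0,0.05,0,0]]
  ]
}}

```text
t: 54.12
tool_pos: [0.2691, -0.5119, 0.0356]
eef_rot: [0.707, 0.707, -0.011, -0.005]
ft_force: [-0.6, 2.7, 2.3]
finger_gap: 0.0432
```

Request:
{"fn": "servo_tool", "kwargs": {
  "series": [
    [[-0.7,0,0,0,0],[-0.7,0,0,0,0],[-0.7,0,0,0,0],[-0.5,0,0,0,0],[0,0,0,0,0]]
  ]
}}

```text
t: 54.75
tool_pos: [0.269, -0.5385, 0.0361]
eef_rot: [0.707, 0.707, -0.011, -0.005]
ft_force: [0.1, 0.5, 1.0]
finger_gap: 0.043
```

Run:
```python
from h import *
s=read_state(); print(s["t"],s["tool_pos"].round(4),s["ft_force"].round(2),s["finger_gap"])
im=get_image("wrist"); g=cv2.createCLAHE(8,(8,8)).apply(cv2.cvtColor(im["image"],cv2.COLOR_BGR2GRAY)); cv2.imwrite("pics/w27.png",im["image"])
e=cv2.Canny(cv2.GaussianBlur(g,(5,5),0),40,110); e=cv2.dilate(e,np.ones((3,3)))
for r in range(120,352,8): print(r,''.join('#' if e[r,x] else '.' for x in range(220,440,4)))
sc=get_image("scene"); print([(np.round(b["location"],3).tolist(),round(b["confidence"],2)) for b in boxes_of("cup",sc)])
for b in (.042,.048):
    for th in (0,15,25,35,45):
        A=np.linspace(-np.pi,np.pi,73); P=np.array([wpix(im,cuppt(th,b,.085,.031,a,-.015)) for a in A]); print(b,th,"top",P[:,1].min().round(),"width",np.ptp(P[:,0]).round(),"widest row",P[P[:,0].argmax(),1].round(),"botfront",wpix(im,cuppt(th,b,0,.032,0,-.015)).round()[1])
```

```text
54.75 [ 0.269  -0.5385  0.0361] [0.08 0.46 1.04] 0.04296879660159147
120 ..........#....................................#.##....
128 ..........#....................................#.##..#.
136 ..........#............#########################.##..#.
144 ..........#.............#.........##.##....#.#...##..#.
152 ..........#..............#........#..##......##.###..#.
160 ..........#..............##.......#..##..#...##.#.#..#.
168 ..........#...............##......#..##..##..##.###..#.
176 ..........#.................#....##...#..##.....###....
184 ..........#.................#....##...#..##.....#...#..
192 ..........#......................##...#..##.##..#...#..
200 .............................#...##.###..##.##.###..#.#
208 ..............................#..##.###..##.##.###..#.#
216 ...........#...................#.##.###..#..##.###....#
224 ...........#...............#....###.###..#..##.###.#..#
232 ...........#...............#.....##.###.##..#...#..#.##
240 ...........##............##......#..###.##..#.#....#.##
248 ...........#.#.#........#.#........##.###..##.###....#.
256 .......
[... 669 characters left out ...]
.........##......................#.##..
[([0.274, -0.545, 0.038], 0.78)]
0.042 0 top 253.0 width 174.0 widest row 316.0 botfront 183.0
0.042 15 top 212.0 width 180.0 widest row 293.0 botfront 200.0
0.042 25 top 190.0 width 181.0 widest row 279.0 botfront 212.0
0.042 35 top 174.0 width 180.0 widest row 265.0 botfront 225.0
0.042 45 top 163.0 width 178.0 widest row 244.0 botfront 239.0
0.048 0 top 245.0 width 167.0 widest row 306.0 botfront 180.0
0.048 15 top 210.0 width 171.0 widest row 288.0 botfront 199.0
0.048 25 top 193.0 width 172.0 widest row 277.0 botfront 213.0
0.048 35 top 180.0 width 171.0 widest row 267.0 botfront 227.0
0.048 45 top 172.0 width 169.0 widest row 250.0 botfront 242.0
```

Request:
{"fn": "servo_tool", "kwargs": {
  "series": [
    [[0,0,-1.0,0,0],[0,0,-2.5,0,0],[0,0,-4,0,0],[0,0,-4,0,0],[0,0,-2,0,0]]
  ]
}}

```text
t: 55.52
tool_pos: [0.2728, -0.5379, 0.1749]
eef_rot: [0.707, 0.707, -0.012, -0.003]
ft_force: [0.4, 0.0, 0.2]
finger_gap: 0.0428
```

Run:
```python
from h import *
s=read_state(); print(s["t"],s["tool_pos"].round(4),s["ft_force"].round(2),s["finger_gap"])
im=get_image("wrist"); g=cv2.cvtColor(im["image"],cv2.COLOR_BGR2GRAY); cv2.imwrite("pics/w28.png",im["image"])
print([(np.round(b["location"],3).tolist(),round(b["confidence"],2)) for b in boxes_of("cup",im)])
for r in range(110,330,6): print(r,''.join('%x'%(g[r,x]//16) for x in range(230,420,3)))
sc=get_image("scene"); B=boxes_of("cup",sc); print([(np.round(b["location"],3).tolist(),round(b["confidence"],2)) for b in B])
p=px(sc,[.272,-.53,.04]).astype(int); G=cv2.cvtColor(sc["image"],cv2.COLOR_BGR2GRAY)
for r in range(p[1]-16,p[1]+18): print(''.join('%x'%(G[r,x]//16) for x in range(p[0]-26,p[0]+26)))
A=np.linspace(-np.pi,np.pi,73)
T=np.linalg.inv(Tt(s))
for y in (-.545,-.57): 
    for z in (.085,0): Q=np.array([wpix(im,(T@[.272+.032*np.cos(a),y+.032*np.sin(a),z,1])[:3]) for a in A]); print("upright",y,z,Q.min(0).round(),Q.max(0).round())
```

```text
55.525 [ 0.2728 -0.5379  0.1749] [0.43 0.01 0.16] 0.04278812904441397
[([0.27, -0.586, 0.049], 0.74)]
110 444444444444444444444444444444444444444444444443a999999999999999
116 44444444444444444444444444444444444444444444444aa9999a9999999999
122 44444444444444444444444444677777777766665554433a99999a9999999999
128 44444444444444444444444444479999999999999aa999a99999aa9999999999
134 444444344444444444444444444499999999999999a999a99999aa9999999999
140 44444444444444444444444444444a99999999999aa999a99999aa9999999999
146 444444444444444444444444444444a99999999999a9999999999a9999999999
152 44444444444444444444444444444459999999999999999999999a9999999999
158 4444444444444444444444444444444a999999999999999999999a9999999999
164 44444444444444444444444444444444899999999999999999999a9999999999
170 444444444444444444444444444444444a999999999999999999999999999999
176 3444444444444444444444444444444444a999999999999a9999999999999999
182 44444444444444444444444444444444447a9999999999999999999999999999
188 4444444444444444444444444444444444456699999999999999999a99999999
194 4444444444444444444444444444
[... 2890 characters left out ...]

9999999999999999999999999875444444444444444443333333
9999999999999999999999999987665444444455554333333333
9999999999999999999999999999887654445556654333333333
9999999999999999999999999999999876566666654333333333
9999999999999999999999999999999987666655554333333333
9999999999999999999999999999999887665555544333333333
9999999999999999999999999999988765555555544333333333
9999999999999999999999999988776555555545544333333333
9999999999999999999999999877655555555555554433333333
9999999999999999999999999866554455555555566544333334
upright -0.545 0.085 [286. 171.] [366. 247.]
upright -0.545 0 [297. 153.] [357. 212.]
upright -0.57 0.085 [287. 202.] [365. 272.]
upright -0.57 0 [297. 177.] [356. 233.]
```

Request:
{"fn": "servo_tool", "kwargs": {
  "series": [
    [[4.44,1.66,0,10,-0.2],[4.66,0.86,0.5,10,-0.2],[4.74,0.04,0.5,10,-0.2],[4.68,-0.78,0.5,10,-0.2],[4.47,-1.58,0.5,10,-0.2]]
  ]
}}

```text
t: 56.35
tool_pos: [0.3538, -0.3123, 0.1444]
eef_rot: [0.941, 0.339, -0.013, -0.002]
ft_force: [0.8, -0.1, -0.0]
finger_gap: 0.0342
```

Request:
{"fn": "servo_tool", "kwargs": {
  "series": [
    [[4.13,-2.33,0.5,10,-0.2],[3.66,-3.02,0.5,10,-0.2],[3.08,-3.6,0.5,10,-0.2],[2.41,-4.08,0.5,10,-0.2],[0,0,0,0,-0.2]]
  ]
}}

```text
t: 56.98
tool_pos: [0.4188, -0.1355, 0.1213]
eef_rot: [1.0, 0.005, -0.014, 0.003]
ft_force: [-0.1, -0.1, -0.4]
finger_gap: 0.0343
```

Run:
```python
from h import *
s=read_state(); print(s["t"],s["tool_pos"].round(4),yaw(s),s["finger_gap"],Tt(s)[:3,2].round(3))
im,s=wblob("white",.006,[.4222,-.138],save="pics/w29.png")
print([(np.round(b["location"],3).tolist(),round(b["confidence"],2)) for b in boxes_of("lid",im)])
g=cv2.cvtColor(im["image"],cv2.COLOR_BGR2GRAY); u,v=wpix(im,(np.linalg.inv(Tt(s))@[.4222,-.138,.028,1])[:3]); print(u,v)
for r in range(int(v)-60,min(int(v)+70,398),8): print(r,''.join('%x'%(g[r,x]//16) for x in range(int(u)-80,int(u)+80,3)))
plan([.4222,-.138,.016],0)
t=get_image("top"); print("caps",[(np.round(b["location"],3).tolist(),round(b["confidence"],2)) for b in boxes_of("cap1",t)])
H,S,V=cv2.split(cv2.cvtColor(t["image"],cv2.COLOR_BGR2HSV)); a,bb=px(t,[.577,.068,.09]).astype(int)
for r in range(bb-23,bb+24): print(''.join('B' if (100<H[r,x]<130 and S[r,x]>110) else 'g' if (45<H[r,x]<80 and S[r,x]>100) else '%x'%(V[r,x]//16) for x in range(a-22,a+22)))
print("tray ctr px",a,bb,"mm/px",ray(t,(a+1,bb),.09)[:2]-ray(t,(a,bb),.09)[:2])
```

```text
56.975 [ 0.4188 -0.1355  0.1213] 0.5449629207919522 0.03429773080152374 [-0.028 -0.006 -1.   ]
white (np.float64(0.06831140130514671), array([ 0.4112, -0.0706]), array([ 366.5, 1003.8]), np.float32(101.32), np.int32(92793), 'CUT')
[([0.43, -0.141, 0.007], 0.94), ([0.357, 0.01, 0.005], 0.9), ([0.579, 0.086, 0.086], 0.53)]
323.5908175307889 193.16505183929476
133 9999999999cddddddddddddddccddccccccccccccccccccc799999
141 9999999999bddddddddddddddddccccccccccccccccccccc499999
149 9999999999cdddddddddcddddccddccccccccccccccccccc799999
157 9999999999cdddddddddcddcdcd33332555cccccdcccccce466333
165 9999999999cddddddddddcccccc99997555755555558aa55444444
173 9999999999addddddddddcccccc99997559c455555555555343333
181 99999999999cdddddccdccccccb9999655cd455555555554343444
189 99999999998cdddccccccccccca9999655db555555555554444444
197 99999999998ddccccccccccccca9999555dccddddcccccd7888898
205 99999999998dccdccccccccccca9999455dcccccccccccd8999989
213 99999999998dcccccccccccccc99999454dccccccccccc79999999
221 99999999998dcccccccccccccc99998bddcccccccccccc29889999
229 88888899998dccccccccccccccc9
[... 1938 characters left out ...]
99aab33333
77777736b543B454aaaaa7ggg354aaa999999aa33333
77777736b543B454aaaaa7ggg354aa99999a9aa33333
77777734b543B454aaaaa7ggg354aa9a9999a9a33333
77777753b443B454aaaaa7ggg354aa9999a9aab33333
77777763b533444aaaaaa8ggg354aa9a99999ab33433
77777763b745544aa9a9a8ggg254aaa99a999aa33333
77777753b755544aa99aa8ggg354aaaaaa9a9aa53333
77777753b744544aa9a9a8ggg244aaaaaaaaaaa53333
77777763b634443aaaaaa9466677777888899ab53333
77777753baaaaaaaaaaaaaaaaaaaaaaaaaa997a53333
77777753999998878877766666655556555554433333
77777754644454554444555533333332323325527777
77777756322122222111222111111111111115377777
77777775555555777777777777777777777777777777
tray ctr px 294 168 mm/px [-3.50477223e-06 -3.06723308e-03]
```

Request:
{"fn": "servo_tool", "kwargs": {
  "series": [
    [[0.25,0.3,3,0,-0.2],[0,0,3.5,0,-0.2],[0,0,2.5,0,-0.2],[0,0,1.3,0,-0.2],[0,0,0.45,0,-0.2]]
  ],
  "grip_force": 40
}}

```text
t: 57.8
tool_pos: [0.4197, -0.143, 0.0164]
eef_rot: [1.0, 0.002, -0.012, 0.004]
ft_force: [-0.3, -0.7, -0.1]
finger_gap: 0.0342
```

Request:
{"fn": "servo_tool", "kwargs": {
  "series": [
    [[0,0,0,0,-0.2],[0,0,0,0,-1],[0,0,0,0,-1],[0,0,0,0,-1],[0,0,0,0,-1]]
  ]
}}

```text
t: 58.42
tool_pos: [0.4212, -0.1429, 0.018]
eef_rot: [1.0, 0.003, -0.01, 0.005]
ft_force: [-0.0, 0.3, 6.2]
finger_gap: 0.0109
```

Request:
{"fn": "servo_tool", "kwargs": {
  "series": [
    [[0,0,-2,0,-1],[0,0,-5,0,-1],[0,0,-5.5,0,-1],[3.13,-4.15,0,-0.3,-1],[3.13,-4.15,0,-0.3,-1]]
  ]
}}

```text
t: 59.05
tool_pos: [0.4857, -0.0573, 0.1406]
eef_rot: [1.0, 0.007, -0.01, 0.005]
ft_force: [0.5, -0.3, -0.9]
finger_gap: 0.0104
```

Request:
{"fn": "servo_tool", "kwargs": {
  "series": [
    [[3.13,-4.15,0,0,-1],[3.13,-4.15,0,0,-1],[3.13,-4.15,0,0,-1],[0,0,0,0,-1],[0,0,0,0,-1]]
  ]
}}

```text
t: 59.68
tool_pos: [0.576, 0.0681, 0.1354]
eef_rot: [1.0, 0.008, -0.012, 0.004]
ft_force: [-0.3, 0.5, -1.6]
finger_gap: 0.0106
```

Run:
```python
from h import *
s=read_state(); print(s["t"],s["tool_pos"].round(4),yaw(s),s["finger_gap"],s["ft_force"].round(2),Tt(s)[:3,2].round(3))
im=get_image("wrist"); cv2.imwrite("pics/w30.png",im["image"]); g=cv2.cvtColor(im["image"],cv2.COLOR_BGR2GRAY)
for r in range(110,330,8): print(r,''.join('%x'%(g[r,x]//16) for x in range(170,480,4)))
T=np.linalg.inv(Tt(s))
# expected lid outline if centred under tool, underside 18 mm below TCP -> top plate z tool = .012
for x in (.06,-.06):
    for y in (-.048,.048): print("lid corner if centred",wpix(im,[x,y,.012]).round())
for x,y in ((.636,.1155),(.636,.0195)): print("tray far corner",wpix(im,(T@[x,y,.09,1])[:3]).round())
```

```text
59.675 [0.576  0.0681 0.1354] 0.9329753663023643 0.010613520546188469 [-0.28  0.46 -1.63] [-0.025 -0.009 -1.   ]
110 889999888888888888888888888888888888888899999999999888888888888888888899999888
118 888888888888888888888899122000000000000011111122111333333333333333888333433333
126 888888888888888888886444444444445555555555dddcccbccbcdddcb333333349a3333333333
134 888889888888888887686423556778889999999999988887766554334433333343443344443333
142 888888888999999dddddddcccccccccccccccccccccccccccccccccccccccc3333333443444443
150 888888888888888ddddcdccccccccccccccccccccccccccccccccccccccccb3333334444444444
158 888888888888999bdcdcccdcccccccccccccccccccccccccccccccccccccc94343433343343333
166 8888888888888889ddcccccccccccccccccccccccccccccccccccccccccdd34434344444433334
174 8888888888888888dccccccccccccccccccccccccccccccccccccccccd55533333334443433333
182 8888888888888888dcccccccccccccccccccccccccccccccccccccc95555534334444444344344
190 8888888888888888dccccccccccccccccccccccc544447ccccccc4555555533333333334434333
198 8888888888888888ccccccccccccccccccca3333335557cccccc555555555333333333
[... 828 characters left out ...]
3333333333
286 888888888888880000000cccc700110000109977701000000005cccc4000000788988887333333
294 988888888920000000000000000000000000888880100000000000000000000001098883333333
302 888889700000000001110000000000000011888883000000000000000000000000000073333333
310 889000000000000111101110000000000005888889000000000000010000000000000000004333
318 000000000000010111110100000000000009ccccc8000000000000000100000000000000000000
326 0000000000001320011100000000000000baaaaaaaa00000000000001000009840000000000000
lid corner if centred [227. 135.]
lid corner if centred [415. 135.]
lid corner if centred [247. 325.]
lid corner if centred [395. 325.]
tray far corner [244. 127.]
tray far corner [401. 130.]
```

Request:
{"fn": "servo_tool", "kwargs": {
  "series": [
    [[0.3,-0.1,1.2,0,-1],[0,0,0.7,0,-1],[0,0,0.3,0,-1],[0,0,0.2,0,-1],[0,0,0.2,0,-1]]
  ]
}}

```text
t: 60.35
tool_pos: [0.5794, 0.0688, 0.1106]
eef_rot: [1.0, 0.008, -0.011, 0.004]
ft_force: [0.6, 0.4, -1.6]
finger_gap: 0.0108
```

Request:
{"fn": "servo_tool", "kwargs": {
  "series": [
    [[0,0,0.15,0,-1],[0,0,0.1,0,-1],[0,0,0.1,0,-1],[0,0,0,0,-1],[0,0,0,0,-1]]
  ]
}}

```text
t: 60.98
tool_pos: [0.5795, 0.0688, 0.1081]
eef_rot: [1.0, 0.008, -0.011, 0.004]
ft_force: [-3.1, -0.1, 5.5]
finger_gap: 0.0106
```

Request:
{"fn": "servo_tool", "kwargs": {
  "series": [
    [[0,0,0,0,-0.6],[0,0,0,0,-0.3],[0,0,0,0,-0.3],[0,0,-0.6,0,-0.3],[0,0,-2,0,-0.3]]
  ]
}}

```text
t: 61.6
tool_pos: [0.5788, 0.0691, 0.1325]
eef_rot: [1.0, 0.008, -0.013, 0.004]
ft_force: [-0.3, -0.1, 0.5]
finger_gap: 0.0297
```

Request:
{"fn": "servo_tool", "kwargs": {
  "series": [
    [[0,0,-4,0,-0.3],[-4,0,-4,0,-0.3],[-5,4,0,0,-0.3],[-5,4,0,0,-0.3],[0,0,0,0,-0.3]]
  ]
}}

```text
t: 62.22
tool_pos: [0.4433, -0.0119, 0.2183]
eef_rot: [1.0, 0.006, -0.01, 0.005]
ft_force: [-0.7, 0.4, -0.1]
finger_gap: 0.0298
```

```bash
cat > chk.py <<'E'
from h import *
s=read_state(); print(s["t"],s["tool_pos"].round(4),s["ft_force"].round(2),s["finger_gap"])
t=get_image("top"); sc=get_image("scene")
L=[b for im in (t,sc) for b in boxes_of("lid",im)]; print("lid",[(np.round(b["location"],3).tolist(),round(b["confidence"],2)) for b in L])
print("cup",[(np.round(b["location"],3).tolist(),round(b["confidence"],2)) for b in boxes_of("cup",sc)])
blues()
g=cv2.cvtColor(t["image"],cv2.COLOR_BGR2GRAY); a,b=px(t,[.577,.068,.096]).astype(int)
for r in range(b-24,b+26,2): print(''.join('%x'%(g[r,x]//16) for x in range(a-24,a+26)))
print(a,b)
ok=any(np.hypot(x["location"][0]-.576,x["location"][1]-.0675)<.012 and .07<x["location"][2]<.13 for x in L)
print("ok",ok,"px lid corners expected",[px(t,[.576+i*.06,.0675+j*.048,.096]).round(1).tolist() for i in (1,-1) for j in (1,-1)])
E
python3 chk.py
```

```text
62.225 [ 0.4433 -0.0119  0.2183] [-0.67  0.44 -0.13] 0.029841221890740205
lid [([0.581, 0.071, 0.098], 0.9), ([0.352, 0.008, 0.004], 0.89), ([0.35, 0.019, 0.01], 0.74)]
cup [([0.274, -0.555, 0.056], 0.62), ([0.687, 0.423, 0.011], 0.39)]
top [(123, [0.755, 0.227])]
scene [(162, [0.761, 0.23])]
77777777777777777777777777777777777777777777777777
77777777777777777777777777777777777777777777777777
77777777667777777777777777799999989889977777777777
777777779aa99999a999a99999999999999999a67877778877
77777776899999999999999999999999999999a63333333333
77777777899999999999999999999999999999a73333333333
777777777999999999999aaaa9a99999999999a73333333333
77777777899999999999a87774655a99999999a83333333333
77777777999999999999a77775444aa9999999a93333333334
777777769a9999999999a77775444a99999999a94333333333
777777779a99999999999a7776444a99999999a94333333333
777777776a99999999999a7776444a99999999a94333333333
777777776a99999999999a8776444a99999999a94333343333
777777778a99999999999a8776444aa9999999a94333343343
777777778a9999999a999a8776444aa99999999b4333333333
777777778a99999999999a8777444aa99999999b4333333333
777777778a99999999999a9778343a999999999b4333333333
777777778a9999999999999999aaa9999999999b4333333333
777777778a99999999999999999999999999999a5333333333
777777776a99999999999999999999999999999b4333333334
777777776aa9999999999999999999999999999b4533333333
777777776aaa9aaaaaaaaaaaaaaaaaaa9aaaaaab4533333333
77777777549999977777777555555332221222344333333777
77777777563211122211111221111233322332122233344566
77777777777777777777777777778443323332533333222222
294 168
ok True px lid corners expected [[278.9, 149.5], [310.3, 149.5], [278.9, 188.6], [310.4, 188.6]]
```

```bash
python3 -c "
from rig import *
s=read_state(); print(s['t'],s['joint_velocities'].round(3)); print(close_job())"
```

```text
62.575 [ 0.001  0.003  0.008  0.     0.001 -0.001]
the job is handed in; nothing more can be done
None
```

I built the pile, emptied the cup and put the cover plate on, and handed the job in at about 62.6 s of the 72 s allowed. The hand-in gives no verdict.

**How it went**
- **Trays:** The blue-bar tray went on the pad and the green-bar tray on top. Each contacted at the expected height and was released.
- **Caps:** The interface cannot tilt the tool, so I rotated the cup in the grip by pressing it on the table and on tray rims. I then poured and shook it over the green-bar tray.
- **Cup:** I righted the cup beside the turquoise tray, which I used as a ledge and may have shifted slightly.
- **Cover plate:** It contacted at the height expected for lying flat on the rim, and I released it.

**Last checks**
- **Cover plate:** In the top view its outline matches the expected corners within about a pixel (3 mm). The network puts it at (0.581, 0.071, 0.098).
- **Caps:** Six were located in the green-bar tray before the plate went on, and no loose ones showed near the pile afterwards.
- **Cup:** The wrist and scene views fit an upright cup near (0.27, -0.57). The network put its y at -0.555 or -0.586 depending on the camera, with modest confidence.

**Doubts**
- **Joint limit:** In an early reach test joint 2 read -1.023 rad, just past its listed limit of -1.02, and it left the tool tilted about 1.4° from then on.
- **Cup nudge:** After releasing the cup, the fingers closed beside it instead of around it and pushed it about 3 cm. It still looked upright.
- **Pictures:** I had used all 12 views by mid-pour, so every later check was numeric.

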